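Pin the last candle mould

ROBOT

A 6-joint arm with a two-finger parallel gripper is mounted at the origin on a cart in front of the work surface, level with it; the furniture and walls round the work are solid. World frame = base frame: x ahead of the robot, y to its left, z up, the work surface at z = 0. Lengths are in m, angles in rad, forces in N, time in s.
With the tool pointing down it reaches from about 0.3 to 0.85 m from the base axis. Payload 5.4 kg.
Tool frame: the origin (TCP) lies on the centre line of the jaws, within the pads' length; the fingertips stand ahead of it and the grasp point (between the pads) lies 6 mm ahead of it (r.tip_extent is the z of the fingertips in the tool frame, in m); z points along the fingers, y is the line along which they close (so a half turn about z gives the same grasp; the last joint's range is limited). The gripper opens to 85 mm and grips with 20 to 120 N. Pads are 22 mm wide; open, the fingers measure 114 mm over their backs; the gripper's body (76 mm by 85 mm) begins 54 mm behind the grasp point. The pads swing forward as they close: fully open they stand 13 mm farther back than shut.
Start: joints at [-1.465, 0.158, 1.597, -0, 1.386, -0.21], TCP at [0.179, -0.547, 0.227] pointing down, gripper open.
Joint ranges: [-2.91, 2.91], [-0.94, 2.29], [0.18, 2.7], [-1.29, 4.43], [0.17, 2.64], [-3, 3]. Speed limits (rad/s): [2.57, 2.57, 3.14, 3.14, 3.14, 3.14].

INTERFACE

Orientations are given as a 3x3 rotation matrix whose columns are the frame's x, y, z axes.
In Python, from plant import r gives the robot as it stands.
- The arm moves only by the tool drive_tool, never from a script. Its argument "commands" is a list of rows, each an object of numbers: "x", "y", "z": the shift along the tool's x, y, z each as a share of 0.25 m, from -1 to 1; "rx", "ry", "rz": the turn, a rotation vector about the tool's x, y, z each as a share of pi/4 rad, from -1 to 1; "gripper": the opening, from 0 (shut) to 1 (fully open). In form: [{"x": .., "y": .., "z": .., "rx": .., "ry": .., "rz": .., "gripper": ..}, ...]. A call has 1 to 20 rows; each row is the pose to reach, as a shift and turn from the pose commanded when the call began, along the tool's axes at that moment; what a row does not reach only later rows make up. A row lasts 1/12 s, in which the tool goes at most 41.7 mm and 7.16 degrees, less where a joint would pass 70% of its speed; a pose out of reach is approached as far as the arm can. A call with a number of a shift or a turn outside -1 to 1 is refused whole. A call with a gripper value outside its range is refused whole. The fingers move at their own pace and stop on an object; "force" is the grip in N (left out, the last holds). Time passes only in rows, so rows that repeat a pose let the fingers close. It gives the time, the measured TCP pose, the force, the opening and the grip force at its end, in the units of the state.
- r.sense(): the state, without advancing time (a new reading comes with each control period).
- r.camera(name): name is "scene" or "top" or "wrist"; returns (picture, depth): 420x560x3 uint8, red, green, blue; 420x560 float32, m along the optical axis (not along the pixel's ray), 0 where there is no reading.
- r.get_calibration(name): a dict with "K" (3x3 intrinsics, pixels), "rvec" (rotation vector, rad) and "tvec" (3), from world to camera coordinates, as OpenCV has them; the wrist camera has in their place "tool_from_camera" (4x4, takes a point from camera to tool coordinates, whose origin is the TCP and whose axes are the flange's). Camera axes: x right, y down, z forward; pixel columns grow to the right and rows downward; lengths in m; the calibration is good to about 2 mm. The wrist camera is an equidistant fisheye: a pixel r from the principal point sees the ray r / f radians off the axis. A picture is of the moment at which its call begins: read the wrist's pose just before it. get_calibration takes no time and is no camera call.
- r.finish_job(): hands the job in; it is judged then, once.
The state is a dict: "t": time; "joints": joint angles; "qd": joint speeds; "joint_torque": joint torques, N m; "tool_pos": TCP position; "orientation": TCP orientation; "ft_force": force on the tool from outside, world axes, zero at the start; "torque": the same for the moment, N m; "gripper_width": finger opening in m; "finger_force": force on a finger pad.
Only numpy, scipy, OpenCV 4.12 (cv2) and the standard library are available. Lean on these libraries where they do the work, as an engineer would, in place of code of your own. Each camera call takes 0.05 s, during which the arm holds its last target. There are 200 camera calls.

TASK

Three candle moulds stand mouth down in the pinning rack, and two of them already have their wick pin. Take the loose wick pin that stands on its square foot on the bench, turn it over and put it into the third mould: its rod down through the small wick hole in the mould's closed end (drilled by eye and not quite central, so look or feel for it, and do not force it: the end is thin soldered metal), pushed fully home so that the foot lies flat on the mould as on the other two. Leave the things standing around where they are.

Things in the scene. Friction and masses are not known exactly. Their poses are not given: they have to be found in the camera images.
- wick_pin: the loose wick pin, steel: a square foot 36 x 36 x 4 mm with a round rod, 8 mm thick and 104 mm long, on its middle (108 mm in all); the rod's end is cut square. Origin at the centre of the foot's outer face; z along the rod to its tip, x and y along the foot's edges. Starts standing, tip up; laid down it rests on an edge of the foot and the rod's tip and does not roll. 60 to 120 g
- pin_tip (a point): the free end of the rod, on its axis, 108 mm from the foot's outer face
- mould_open: the mould without a pin: aluminium tube 56 mm across, fixed in the rack mouth down, its flat closed end 112 mm above the mouth (142 mm above the bench). The wick hole there is 10 mm wide, through 3 mm of metal, drilled by eye: its centre lies 5 mm off the tube's axis, on no particular side; hollow below, down to the rack board. Origin on the tube's axis at the mouth, 30 mm above the bench; z up
- mould_pinned_a: a like mould that already has its pin (the square foot lies on top, 146 mm above the bench), fixed; origin on the tube's axis at the mouth, z up
- mould_pinned_b: a like mould that already has its pin (the square foot lies on top, 146 mm above the bench), fixed; origin on the tube's axis at the mouth, z up
- rack: the wooden pinning rack, fixed: a board 100 mm (its x) by 300 mm (its y), its top 30 mm above the bench; origin on the bench under its middle. The three moulds stand 95 mm apart along its y axis; any of them may be the open one
- wick_spool: bystander, loose: spool of wick cord, 60 mm across and 66 mm high; its axis stands 22 mm from the origin along its y axis
- tin_gold: bystander, loose: shallow round tin of wax scraps, 142 mm across, 15 mm high; origin at its centre below
- cup_red: bystander, loose: plastic cup, 82 mm across, 93 mm high; origin at its centre below
Things that resemble listed ones, but are neither listed nor needed, are in the scene too. There is more than one size of the wick_pin; the one meant has the size given above.

How it is judged:
At the end, for the whole second after the job is handed in: the pin's rod hangs inside the open mould through its wick hole: tip at most 10.5 mm above the mouth's level (8 mm when home) and within 12 mm of the tube's axis, middle of the foot within 9 mm of the axis, foot flat on the closed end (rod upright within 0.04 rad), pin at rest (z of pin_tip in the frame of mould_open below 0.0105 m and horizontal distance between pin_tip and mould_open below 0.012 m and horizontal distance between wick_pin and mould_open below 0.009 m and angle between the z axis of wick_pin and the z axis of mould_open, either way round below 0.04 rad and linear speed of wick_pin below 0.01 m/s); the robot touches nothing.
It fails at once if a bystander (spool, tin or cup) is pushed more than 40 mm or knocked over (distance of any of wick_spool, tin_gold, cup_red from where it was at the start of the episode above 0.04 m or angle between any of wick_spool, cup_red's own z axis and vertical above 0.5 rad).
It fails at once if the pin is forced against the mould with over 60 N (contact force between wick_pin and mould_open above 60 N).
It also fails if it takes over 72 s, if anything falls off the work surface, if the arm or the gripper's body presses on something with over 40 N, if the wrist force passes 120 N, or if a joint passes its speed limit or range.

## Working session

There is one attempt and no reset: what is moved stays moved. The work goes in short steps, Python scripts to look and compute and a tool call to move; the robot and the scene stay as the last step left them, time stands still between calls to the robot, and variables do not carry over. Pictures are saved under pics/ and viewed, at most 10 in all, crops included, and the job is handed in when it is done.

Besides the shell and the picture viewer there is one more tool, called after "Emit:" in YAML: its name, and indented under it one key for each argument. drive_tool: Moves the arm, as the interface text tells. Its arguments: {"type":"object","properties":{"commands":{"type":"array","items":{"type":"object","properties":{"x":{"type":"number","minimum":-1,"maximum":1},"y":{"type":"number","minimum":-1,"maximum":1},"z":{"type":"number","minimum":-1,"maximum":1},"rx":{"type":"number","minimum":-1,"maximum":1},"ry":{"type":"number","minimum":-1,"maximum":1},"rz":{"type":"number","minimum":-1,"maximum":1},"gripper":{"type":"number"}}}},"force":{"type":"number"}},"required":["commands"]}

```bash
mkdir -p pics; ls
cat > h.py <<'E'
import numpy as np, cv2
from plant import r
def cloud(name):
    s=r.sense(); im,d=r.camera(name); c=r.get_calibration(name); K=np.array(c["K"])
    v,u=np.mgrid[:d.shape[0],:d.shape[1]]
    if name!="wrist":
        R=cv2.Rodrigues(np.array(c["rvec"],float))[0]; t=np.array(c["tvec"]).ravel()
        P=np.stack([(u-K[0,2])/K[0,0]*d,(v-K[1,2])/K[1,1]*d,d],-1)
        W=(P-t)@R
    else:
        x=(u-K[0,2])/K[0,0]; y=(v-K[1,2])/K[1,1]; th=np.hypot(x,y); k=np.where(th>1e-9,np.tan(th)/np.maximum(th,1e-9),1)
        P=np.stack([x*k*d,y*k*d,d],-1); T=np.array(c["tool_from_camera"])
        W=(P@T[:3,:3].T+T[:3,3])@np.array(s["orientation"]).T+np.array(s["tool_pos"])
    W[d<=0]=np.nan
    return im,d,W,s
E
python3 - <<'E'
from h import *
for n in("scene","top","wrist"):
    im,d,W,s=cloud(n); cv2.imwrite(f"pics/{n}.png",im[:,:,::-1]); np.savez(f"{n}.npz",im=im,d=d,W=W)
print(s, r.tip_extent)
for n in("scene","top","wrist"): print(r.get_calibration(n))
E
python3 -c "
import cv2,numpy as np
cv2.imwrite('pics/m.png',np.hstack([cv2.resize(cv2.imread(f'pics/{n}.png'),(400,300)) for n in('scene','wrist')]))"
```

```text
pics
{'t': 0.1, 'joints': array([-1.46508561e+00,  1.58989636e-01,  1.59811508e+00,  1.71989117e-05,
        1.38619114e+00, -2.10091220e-01]), 'qd': array([ 0.00093593, -0.00119184, -0.00191496,  0.00121137,  0.00079461,
        0.00036513]), 'joint_torque': array([ 5.25591133e-05, -3.96986818e+01, -3.32338357e+01, -2.54386860e-04,
        4.15308677e-03, -2.91501487e-05]), 'tool_pos': array([ 0.17851357, -0.54601162,  0.22600893]), 'orientation': array([[ 9.50548637e-01,  3.10575696e-01, -1.62899908e-04],
       [ 3.10575516e-01, -9.50547197e-01,  1.69548453e-03],
       [ 3.71732237e-04, -1.66223323e-03, -9.99998549e-01]]), 'ft_force': array([-0.85398511,  0.02402205,  0.48007803]), 'torque': array([ 0.00396635, -0.04390478,  0.0060872 ]), 'finger_force': 0.0, 'gripper_width': 0.08516451598919807} 0.025
{'K': array([[427.59532114,   0.        , 279.63396098],
       [  0.        , 427.59532114, 215.3512867 ],
       [  0.        ,   0.        ,   1.        ]]), 'rvec': array([ 0.74622058, -2.33550355,  1.44649866]), 'tvec': array([0.41611338, 0.2087094 , 1.10782005])}
{'K': array([[388.49744547,   0.        , 275.42468606],
       [  0.        , 388.49744547, 207.25681419],
       [  0.        ,   0.        ,   1.        ]]), 'rvec': array([ 2.16351727, -2.22247389,  0.0631789 ]), 'tvec': array([0.01864093, 0.52324648, 1.0736516 ])}
{'K': array([[325.1922621 ,   0.        , 283.65615242],
       [  0.        , 325.1922621 , 208.56079674],
       [  0.        ,   0.        ,   1.        ]]), 'tool_from_camera': array([[-2.51082964e-04, -9.52462732e-01, -3.04655021e-01,
         7.93110272e-02],
       [ 9.99999968e-01, -2.45433115e-04, -5.68415387e-05,
         4.05435919e-04],
       [-2.06329837e-05, -3.04655026e-01,  9.52462763e-01,
        -1.48260641e-01],
       [ 0.00000000e+00,  0.00000000e+00,  0.00000000e+00,
         1.00000000e+00]])}
```

View pics/top.png

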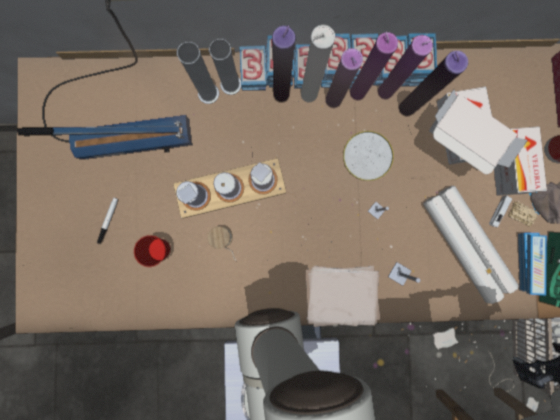

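View pics/scene.png

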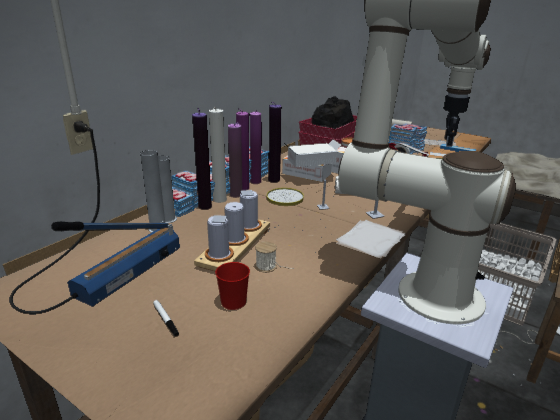

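Top view: rack with three moulds at (190,193), (228,184), (262,176), the middle one showing a dark dot; standing pins at (377,209) and (403,273); tin (368,155), cup (152,250), spool (221,237).

Run:
```python
import numpy as np,cv2
S=np.load("scene.npz");T=np.load("top.npz")
W=T["W"];im=T["im"]
a=cv2.resize(im[145:225,165:290],(780,500),interpolation=cv2.INTER_CUBIC)
b=cv2.resize(im[190:295,355:430],None,fx=4,fy=4,interpolation=cv2.INTER_CUBIC)[:420]
c=cv2.resize(S["im"][155:255,195:395],(800,400)[0:2],interpolation=cv2.INTER_CUBIC)
out=np.zeros((600,800,3),np.uint8); out[:300,:468]=cv2.resize(a,(468,300)); out[:300,470:470+214]=cv2.resize(b,(214,300)); out[300:600,:600]=cv2.resize(c,(600,300))
cv2.imwrite("pics/c1.png",out[:,:,::-1])
def clus(W,lo,hi,box):
    m=np.isfinite(W[...,2])&(W[...,2]>lo)&(W[...,2]<hi)&(W[...,0]>box[0])&(W[...,0]<box[1])&(W[...,1]>box[2])&(W[...,1]<box[3])
    n,l,st,ce=cv2.connectedComponentsWithStats(m.astype(np.uint8))
    for i in range(1,n):
        if st[i,4]<6: continue
        p=W[l==i]; print(lo,hi,"px",ce[i].round(0),st[i,4],"mean",p.mean(0).round(3),"min",p.min(0).round(3),"max",p.max(0).round(3))
for n,D in(("top",W),("scene",S["W"])):
    print(n)
    clus(D,.125,.17,(.2,.8,-.2,.5))
    clus(D,.02,.2,(.2,.75,-.5,-.15))
    clus(D,.05,.1,(.2,.8,-.1,.6))
for uv in((377,209),(403,273),(368,155),(221,237),(152,250)):print(uv,W[uv[1],uv[0]].round(3))
```

```text
top
0.125 0.17 px [118. 130.] 343 mean [0.718 0.389 0.148] min [0.705 0.332 0.125] max [0.731 0.45  0.17 ]
0.125 0.17 px [261. 174.] 400 mean [0.599 0.038 0.144] min [0.573 0.011 0.126] max [0.627 0.064 0.15 ]
0.125 0.17 px [225. 183.] 387 mean [0.579 0.13  0.142] min [0.553 0.104 0.125] max [0.606 0.156 0.147]
0.125 0.17 px [188. 192.] 413 mean [0.559 0.221 0.143] min [0.533 0.196 0.126] max [0.588 0.252 0.152]
0.02 0.2 px [455. 135.] 1721 mean [ 0.691 -0.458  0.124] min [ 0.604 -0.5    0.02 ] max [ 0.75  -0.398  0.148]
0.02 0.2 px [448. 218.] 1604 mean [ 0.48  -0.465  0.044] min [ 0.364 -0.5    0.021] max [ 0.57  -0.406  0.056]
0.02 0.2 px [383. 209.] 36 mean [ 0.508 -0.279  0.075] min [ 0.504 -0.284  0.02 ] max [ 0.512 -0.276  0.112]
0.02 0.2 px [410. 277.] 85 mean [ 0.33  -0.334  0.095] min [ 0.324 -0.341  0.021] max [ 0.334 -0.331  0.148]
0.05 0.1 px [131. 136.] 2247 mean [0.724 0.39  0.064] min [0.679 0.238 0.05 ] max [0.782 0.56  0.1  ]
0.05 0.1 px [264. 186.] 41 mean [0.577 0.032 0.078] min [0.572 0.012 0.05 ] max [0.591 0.059 0.099]
0.05 0.1 px [234. 192.] 49 mean [0.564 0.1
[... 1080 characters left out ...]
[ 0.514 -0.272  0.107]
0.02 0.2 px [376. 205.] 29 mean [ 0.327 -0.333  0.039] min [ 0.322 -0.341  0.021] max [ 0.334 -0.326  0.055]
0.05 0.1 px [232. 232.] 763 mean [0.561 0.161 0.075] min [0.531 0.026 0.05 ] max [0.6   0.254 0.1  ]
0.05 0.1 px [123. 257.] 1785 mean [0.716 0.417 0.063] min [0.68  0.237 0.05 ] max [0.768 0.562 0.1  ]
0.05 0.1 px [265. 249.] 261 mean [0.441 0.165 0.063] min [0.416 0.131 0.05 ] max [0.474 0.19  0.069]
0.05 0.1 px [232. 277.] 871 mean [0.417 0.334 0.073] min [0.374 0.294 0.05 ] max [0.457 0.377 0.095]
(377, 209) [ 0.511 -0.278  0.02 ]
(403, 273) [ 0.334 -0.338  0.036]
(368, 155) [ 0.666 -0.263  0.006]
(221, 237) [0.445 0.151 0.068]
(152, 250) [0.413 0.355 0.003]
```

View pics/c1.png

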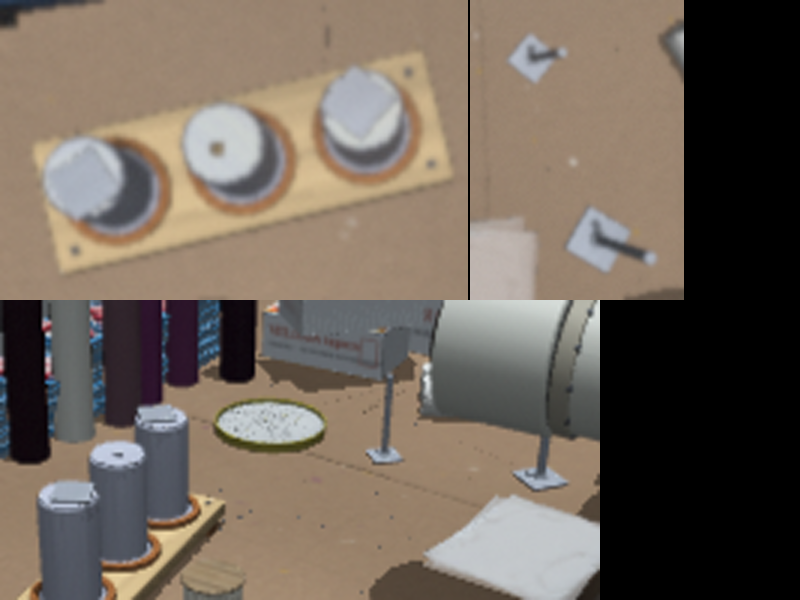

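Crop: the middle mould is the open one (hole visible); the left/right ones carry feet. The pin at (0.508,-0.279) is about 108 mm high (wanted one); the nearer one is about 150 mm, a decoy. I'll go above the mould to see the hole, collecting joint/pose data on the way.

Emit:
drive_tool:
  commands:
    - {"x": 1, "y": -1}
    - {"x": 1, "y": -1}
    - {"x": 1, "y": -1}
    - {"x": 1, "y": -1}
    - {"x": 1, "y": -1}
    - {"x": 1, "y": -1}
    - {"x": 1, "y": -1}
    - {"x": 1, "y": -1}
    - {"x": 1, "y": -1}
    - {"x": 1, "y": -1}

```text
validation failed for argument at $.co...
```

```bash
cat >> h.py <<'E'
import json
def log():
    s=r.sense(); open("log.jsonl","a").write(json.dumps([list(map(float,s["joints"])),np.array(s["tool_pos"]).tolist(),np.array(s["orientation"]).tolist()])+"\n"); return s
E
python3 - <<'E'
from h import *
s=log(); im,d,W,s=cloud("wrist"); np.savez("w1.npz",im=im,W=W); print(s["t"],s["joints"].round(3),s["tool_pos"].round(4),s["orientation"].round(3).tolist())
m=(W[...,2]>.085)&(W[...,2]<.13)&(abs(W[...,0]-.508)<.03)&(abs(W[...,1]+.279)<.03)
print(m.sum(), W[m].mean(0), W[m].min(0),W[m].max(0))
z=(W[...,2]>.002)&(W[...,2]<.012)&(abs(W[...,0]-.508)<.04)&(abs(W[...,1]+.279)<.04)
print(z.sum()); p=W[z][:,:2]
if len(p)>10: print(cv2.minAreaRect((p*1000).astype(np.float32)))
E
```

```text
0.15 [-1.465  0.159  1.598  0.     1.386 -0.21 ] [ 0.1785 -0.5461  0.2261] [[0.951, 0.311, -0.0], [0.311, -0.951, 0.001], [0.0, -0.001, -1.0]]<stdin>:4: RuntimeWarning: Mean of empty slice.
  ret = um.true_divide(
Traceback (most recent call last):
ValueError: zero-size array to reduction operation minimum which has no identity
```

Emit:
drive_tool:
  commands:
    - {"x": 1, "y": -1, "z": 0, "rx": 0, "ry": 0, "rz": 0, "gripper": 1}
    - {"x": 1, "y": -1, "z": 0, "rx": 0, "ry": 0, "rz": 0, "gripper": 1}
    - {"x": 1, "y": -1, "z": 0, "rx": 0, "ry": 0, "rz": 0, "gripper": 1}
    - {"x": 1, "y": -1, "z": 0, "rx": 0, "ry": 0, "rz": 0, "gripper": 1}
    - {"x": 1, "y": -1, "z": 0, "rx": 0, "ry": 0, "rz": 0, "gripper": 1}
    - {"x": 1, "y": -1, "z": 0, "rx": 0, "ry": 0, "rz": 0, "gripper": 1}
    - {"x": 1, "y": -1, "z": 0, "rx": 0, "ry": 0, "rz": 0, "gripper": 1}
    - {"x": 1, "y": -1, "z": 0, "rx": 0, "ry": 0, "rz": 0, "gripper": 1}
    - {"x": 1, "y": -1, "z": 0, "rx": 0, "ry": 0, "rz": 0, "gripper": 1}
    - {"x": 1, "y": -1, "z": 0, "rx": 0, "ry": 0, "rz": 0, "gripper": 1}

```text
t: 1.03
tool_pos: [0.3397, -0.2279, 0.2267]
orientation: [[0.949, 0.315, 0.001], [0.315, -0.949, 0.001], [0.001, -0.001, -1.0]]
ft_force: [-0.6, 0.4, 0.9]
gripper_width: 0.0854
finger_force: 0.0
```

Run:
```python
from h import *
s=log(); im,d,W,s=cloud("wrist"); np.savez("w1.npz",im=im,W=W); print(s["t"],s["joints"].round(3))
near=(abs(W[...,0]-.508)<.04)&(abs(W[...,1]+.279)<.04)
m=near&(W[...,2]>.06)&(W[...,2]<.13)
if m.any(): print(m.sum(), W[m].mean(0), W[m].min(0),W[m].max(0))
z=near&(W[...,2]>.0025)&(W[...,2]<.01); p=W[z][:,:2]; print(z.sum())
if len(p)>10: print(cv2.minAreaRect((p*1000).astype(np.float32)))
```

```text
1.0333 [-8.890e-01 -2.990e-01  2.030e+00  1.000e-03  1.411e+00  3.610e-01]
219 [ 0.50813449 -0.27874616  0.09245396] [ 0.50529989 -0.28353179  0.06014052] [ 0.51339771 -0.27553592  0.11105662]
1691
((507.9757385253906, -278.9847717285156), (79.93680572509766, 79.91057586669922), 89.93748474121094)
```

Emit:
drive_tool:
  commands:
    - {"x": 1, "y": -1, "z": 0, "rx": 0, "ry": 0, "rz": 0, "gripper": 1}
    - {"x": 1, "y": -1, "z": 0, "rx": 0, "ry": 0, "rz": 0, "gripper": 1}
    - {"x": 1, "y": -1, "z": 0, "rx": 0, "ry": 0, "rz": 0, "gripper": 1}
    - {"x": 1, "y": -1, "z": 0, "rx": 0, "ry": 0, "rz": 0, "gripper": 1}
    - {"x": 1, "y": -1, "z": 0, "rx": 0, "ry": 0, "rz": 0, "gripper": 1}
    - {"x": 1, "y": -1, "z": 0, "rx": 0, "ry": 0, "rz": 0, "gripper": 1}
    - {"x": 1, "y": -1, "z": 0, "rx": 0, "ry": 0, "rz": 0, "gripper": 1}
    - {"x": 1, "y": -1, "z": 0, "rx": 0, "ry": 0, "rz": 0, "gripper": 1}
    - {"x": 1, "y": -1, "z": 0, "rx": 0, "ry": 0, "rz": 0, "gripper": 1}
    - {"x": 1, "y": -1, "z": 0, "rx": 0, "ry": 0, "rz": 0, "gripper": 1}
    - {"x": 1, "y": -1, "z": 0, "rx": 0, "ry": 0, "rz": 0, "gripper": 1}

```text
t: 2.0
tool_pos: [0.4989, 0.0835, 0.2264]
orientation: [[0.95, 0.311, -0.001], [0.311, -0.95, -0.001], [-0.001, 0.0, -1.0]]
ft_force: [0.3, 0.7, -0.3]
gripper_width: 0.0852
finger_force: 0.0
```

Run:
```python
from h import *
s=log(); im,d,W,s=cloud("wrist"); np.savez("w2.npz",im=im,W=W); print(s["t"],s["joints"].round(3),s["tool_pos"].round(4))
cv2.imwrite("pics/w2.png",im[:,:,::-1])
for c in((.599,.038),(.579,.13),(.559,.221)):
    m=(abs(W[...,2]-.144)<.008)&(np.hypot(W[...,0]-c[0],W[...,1]-c[1])<.04); p=W[m]
    if len(p): print(c,len(p),p.mean(0).round(4),p.min(0).round(4),p.max(0).round(4),cv2.minEnclosingCircle((p[:,:2]*1000).astype(np.float32)))
```

```text
2.0 [-7.300e-02 -2.100e-02  1.787e+00 -1.000e-03  1.377e+00  1.181e+00] [0.4989 0.0835 0.2264]
(0.599, 0.038) 4142 [0.6014 0.0415 0.1448] [0.5744 0.0108 0.1361] [0.6309 0.0668 0.1494] ((602.6397094726562, 38.88888931274414), 28.516077041625977)
(0.579, 0.13) 4440 [0.5825 0.1305 0.1426] [0.5544 0.1032 0.1362] [0.6104 0.159  0.146 ] ((582.4622802734375, 131.41989135742188), 28.246368408203125)
(0.559, 0.221) 3570 [0.563  0.2197 0.1448] [0.534  0.1957 0.136 ] [0.5905 0.2492 0.1498] ((562.1516723632812, 223.6547088623047), 28.441667556762695)
```

View pics/w2.png

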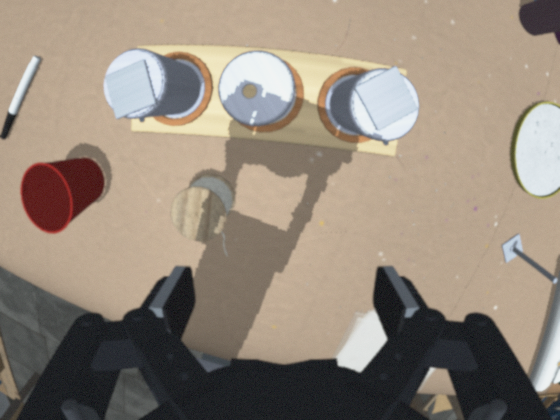

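Wrist view: open mould's face centred near (257,90), wick hole at about (250,90), left of centre. Now the hole position and an arm model fit for planning the horizontal grasp.

```bash
cat > kin.py <<'E'
import numpy as np, json
from scipy.spatial.transform import Rotation as Ro
from scipy.optimize import least_squares
Rz=lambda a:Ro.from_euler('z',a).as_matrix(); Ry=lambda a:Ro.from_euler('y',a).as_matrix()
LO=np.array([-2.91,-.94,.18,-1.29,.17,-3]);HI=np.array([2.91,2.29,2.7,4.43,2.64,3])
def fk(q,p,full=False):
    h,a1,b,L2,e3,L3,d6=p[:7]
    R=Rz(q[0]); P=np.array([0,0,h])+R@[a1,b,0]; R=R@Ry(q[1]); P=P+R@[0,0,L2]; el=P
    R=R@Ry(q[2]); P=P+R@[e3,0,L3]; wr=P; R=R@Rz(q[3]*p[7])@Ry(q[4])@Rz(q[5]*p[8]+p[9]); P=P+R@[0,0,d6]
    return (P,R,el,wr) if full else (P,R)
def data(): return [list(map(np.array,json.loads(l))) for l in open("log.jsonl")]
def fit(s4,s6):
    D=data()
    def f(x):
        p=list(x)+[s4,s6,F6]; o=[]
        for q,P,R in D:
            a,B=fk(q,p); o+=list((a-P)*100)+list((B-R).ravel()*10)
        return np.r_[o,.02*(x-x0)*10]
    x0=np.array([.3,0,.12,.45,0,.45,.2])
    # tool x = yaw offset from first sample
    best=None
    for F6 in np.arange(4)*np.pi/2:
        s=least_squares(f,x0)
        if best is None or s.cost<best[0]: best=(s.cost,list(s.x)+[s4,s6,F6],s.fun)
    return best
def ik(P,R,p,seeds):
    out=[]
    for q0 in seeds:
        f=lambda q:np.r_[(fk(q,p)[0]-P)*10,(fk(q,p)[1]-R).ravel()]
        s=least_squares(f,np.clip(q0,LO+.01,HI-.01),bounds=(LO,HI))
        if s.cost<1e-5: out.append(s.x)
    return out
E
python3 - <<'E'
from h import *; from kin import *
D=np.load("w2.npz");s=log(); c=r.get_calibration("wrist");K=c["K"];T=c["tool_from_camera"]
im=D["im"];W=D["W"]
hsv=im[60:130,215:300].astype(int); g=hsv.sum(2)
# hole: darker brownish pixels near (250,90)
sub=im[78:102,238:264].astype(int); sat=sub.max(2)-sub.min(2); v,u=np.nonzero(sat>30); print(len(v)); uv=np.array([u.mean()+238,v.mean()+78]); print("hole px",uv)
def ray(uv,z,s):
    x=(uv[0]-K[0,2])/K[0,0];y=(uv[1]-K[1,2])/K[1,1];th=np.hypot(x,y);dv=np.array([x/th*np.sin(th),y/th*np.sin(th),np.cos(th)])
    R=s["orientation"]; o=R@T[:3,3]+s["tool_pos"]; w=R@T[:3,:3]@dv; return o+w*(z-o[2])/w[2]
print("hole",ray(uv,.142,s).round(4), W[90,250].round(4))
for s4 in(1,-1):
    for s6 in (1,-1):
        b=fit(s4,s6); print(s4,s6,b[0],np.round(b[1],4))
E
```

```text
107
hole px [249.1588785   90.77570093]
hole [0.5786 0.1339 0.142 ] [0.5817 0.1467 0.0329]
1 1 0.00037736153345598224 [2.5750e-01 4.0000e-04 1.1990e-01 3.8560e-01 4.7300e-02 5.1850e-01
 2.6970e-01 1.0000e+00 1.0000e+00 1.5708e+00]
1 -1 468.55181278614975 [ 2.5750e-01  4.0000e-04  1.1990e-01  3.8560e-01  4.7300e-02  5.1850e-01
  2.6970e-01  1.0000e+00 -1.0000e+00  3.1416e+00]
-1 1 0.004748220546544945 [ 1.0060e-01  7.0000e-04  1.1990e-01  3.8520e-01  4.7400e-02  5.1810e-01
  1.1240e-01 -1.0000e+00  1.0000e+00  1.5708e+00]
-1 -1 468.4076057457783 [ 1.0060e-01  7.0000e-04  1.1990e-01  3.8520e-01  4.7400e-02  5.1810e-01
  1.1240e-01 -1.0000e+00 -1.0000e+00  3.1416e+00]
```

Emit:
drive_tool:
  commands:
    - {"x": -0.3, "y": 0.4, "z": -0.2, "rx": 0.5, "ry": 0.5, "rz": 0, "gripper": 1}
    - {"x": -0.3, "y": 0.4, "z": -0.2, "rx": 0.5, "ry": 0.5, "rz": 0, "gripper": 1}
    - {"x": -0.3, "y": 0.4, "z": -0.2, "rx": 0.5, "ry": 0.5, "rz": 0, "gripper": 1}
    - {"x": -0.3, "y": 0.4, "z": -0.2, "rx": 0.5, "ry": 0.5, "rz": 0, "gripper": 1}
    - {"x": -0.3, "y": 0.4, "z": -0.2, "rx": 0.5, "ry": 0.5, "rz": 0, "gripper": 1}
    - {"x": -0.3, "y": 0.4, "z": -0.2, "rx": 0.5, "ry": 0.5, "rz": 0, "gripper": 1}

```text
t: 2.55
tool_pos: [0.4567, -0.0391, 0.2756]
orientation: [[0.905, 0.349, 0.243], [0.205, -0.859, 0.47], [0.373, -0.375, -0.849]]
ft_force: [-1.0, -0.8, -0.4]
gripper_width: 0.0855
finger_force: 0.0
```

```bash
cat > plan.py <<'E'
from kin import *
import pickle
b=min((fit(s4,1) for s4 in(1,-1)),key=lambda b:b[0]); p=b[1]; pickle.dump(p,open("p.pkl","wb"))
E
python3 - <<'E'
from h import *; s=log(); print(s["t"],s["joints"].round(3),s["tool_pos"].round(3))
from plan import *; print(b[0],np.round(p,4)); print([ (fk(q,p)[0]-P).round(4) for q,P,R in data()])
rng=np.random.default_rng(0); seeds=[s["joints"]]+[rng.uniform(LO,HI) for _ in range(40)]
def frame(az,el,up,twist=0):
    z=np.array([np.cos(az)*np.cos(el),np.sin(az)*np.cos(el),np.sin(el)])
    y=np.cross([0,0,1],z);y/=np.linalg.norm(y); y*=up   # up=+1: x=y cross z -> up?
    x=np.cross(y,z); return np.c_[x,y,z]
hole=np.array([.5786,.1339,.142]);pin=np.array([.508,-.279,0])
def uniq(L):
    o=[]
    for q in L:
        if not any(np.abs(q-k).max()<.05 for k in o): o.append(q)
    return o
for nm,pt,h,els in(("pin",pin,.085,(0,-.2)),("hole",hole,.17,(0,.2))):
  for azd in (-60,-30,0,12,40,70,110,-100):
    for el in els:
      for up in(1,-1):
        R=frame(np.radians(azd),el,up); P=np.r_[pt[:2],h]-R[:,2]*.006
        S=uniq(ik(P,R,p,seeds))
        for q in S:
            _,_,e,w=fk(q,p,True); print(nm,azd,el,"xup%.0f"%np.sign(R[2,0]),q.round(2),"wr z%.2f"%w[2])
E
```

```text
2.55 [-0.738 -0.256  1.993  0.537  1.565  0.481] [ 0.457 -0.039  0.276]
0.0004640995407907161 [2.9750e-01 3.0000e-04 1.1990e-01 3.8570e-01 4.7200e-02 5.1870e-01
 3.0980e-01 1.0000e+00 1.0000e+00 1.5708e+00]
[array([-0.,  0.,  0.]), array([-0.,  0., -0.]), array([ 0., -0.,  0.]), array([ 0., -0.,  0.]), array([-0.,  0., -0.])]
pin -60 0 xup-1 [-0.37  0.68  2.21  3.84  1.37  1.4 ] wr z0.09
pin -60 0 xup1 [-0.37  0.68  2.21  3.84  1.37 -1.74] wr z0.09
pin -60 -0.2 xup-1 [-0.38  0.46  2.28  3.91  1.06  1.29] wr z0.15
pin -60 -0.2 xup1 [-0.38  0.46  2.28  3.91  1.06 -1.85] wr z0.15
pin -30 0 xup-1 [-0.95  0.64  2.4   2.72  1.48  1.61] wr z0.09
pin -30 0 xup1 [-0.95  0.64  2.4   2.72  1.48 -1.53] wr z0.08
pin -30 -0.2 xup-1 [-0.94  0.36  2.48  2.68  1.1   1.7 ] wr z0.15
pin -30 -0.2 xup1 [-0.94  0.36  2.48  2.68  1.1  -1.44] wr z0.15
pin 0 0 xup-1 [-1.33  0.67  2.23  1.81  1.51  1.8 ] wr z0.08
pin 0 0 xup1 [-1.33  0.67  2.23  1.81  1.51 -1.34] wr z0.09
pin 0 -0.2 xup-1 [-1.31  0.45  2.3   1.74  1.29  1.96] wr z0.15
pin 0 -0.2 xup1 [-1.31  0.45  2.3   1.74  1.29 -1.18] wr z0.15
pin 12 0 xup
[... 1932 characters left out ...]
 40 0.2 xup1 [-0.54  0.6   2.24  1.95  1.67 -1.28] wr z0.11
hole 70 0 xup-1 [-0.58  0.59  1.92  1.39  1.7   2.19] wr z0.17
hole 70 0 xup1 [-0.58  0.59  1.92  1.39  1.7  -0.95] wr z0.17
hole 70 0.2 xup-1 [-0.56  0.75  1.86  1.49  1.85  2.11] wr z0.11
hole 70 0.2 xup1 [-0.56  0.75  1.86  1.49  1.85 -1.03] wr z0.11
hole 110 0 xup-1 [-0.4   0.94  1.28  1.05  2.14  2.33] wr z0.17
hole 110 0 xup1 [-0.4   0.94  1.28  1.05  2.14 -0.81] wr z0.17
hole 110 0.2 xup-1 [-0.4   1.06  1.24  1.18  2.25  2.35] wr z0.11
hole 110 0.2 xup1 [-0.4   1.06  1.24  1.18  2.25 -0.79] wr z0.11
hole -100 0 xup-1 [ 0.46  1.09  1.01 -1.21  2.1   0.63] wr z0.17
hole -100 0 xup1 [ 0.46  1.09  1.01 -1.21  2.1  -2.51] wr z0.17
```

```bash
cat > nav.py <<'E'
from h import *; from kin import *; import pickle
p=pickle.load(open("p.pkl","rb"))
def frame(azd,el,xup):
    a=np.radians(azd); z=np.array([np.cos(a)*np.cos(el),np.sin(a)*np.cos(el),np.sin(el)])
    y=np.cross(z,[0,0,1]);y/=np.linalg.norm(y); y*=-xup
    return np.c_[np.cross(y,z),y,z]
def go(P1,R1,n=12,s=None,q=None):
    """print rows for pose P1,R1 from current; check IK continuity"""
    s=s or r.sense(); P0,R0,q=s["tool_pos"],s["orientation"],np.array(s["joints"] if q is None else q)
    d=R0.T@(P1-P0)/.25; w=Ro.from_matrix(R0.T@R1).as_rotvec()
    worst=0; 
    for k in range(1,n+1):
        a=k/n; S=ik(P0+a*(P1-P0),R0@Ro.from_rotvec(w*a).as_matrix(),p,[q])
        if not S: print("IK fails at",a,q.round(2)); break
        worst=max(worst,abs(S[0]-q).max()); q=S[0]
    print("d",d.round(3),"w",(w/(np.pi/4)).round(3),"end q",q.round(2),"maxstep",worst.round(2)); return q
E
python3 - <<'E'
from nav import *
s=log(); pin=np.array([.508,-.279,.09])
for az in(50,65,-30):
  for xup in(-1,1):
    R1=frame(az,-.25,xup); P=pin-R1[:,2]*.006; pre=P-R1[:,2]*.11
    print(az,xup,(R1[:,0]).round(2),pre.round(3)); mid=pre+[0,0,.10]
    q=go(mid,R1)
E
```

```text
50 -1 [0.16 0.19 0.97] [ 0.436 -0.365  0.119]
d [-0.428  1.176 -0.44 ] w [ 0.16   0.999 -0.782] end q [-1.37  0.61  1.53  0.96  1.96 -0.78] maxstep 0.14
50 1 [-0.16 -0.19 -0.97] [ 0.436 -0.365  0.119]
d [-0.428  1.176 -0.44 ] w [ 1.274 -0.204  2.971] end q [-1.37  0.61  1.53  0.96  1.96  2.36] maxstep 0.19
65 -1 [0.1  0.22 0.97] [ 0.461 -0.381  0.119]
d [-0.352  1.264 -0.445] w [ 0.425  0.904 -0.985] end q [-1.26  0.8   1.22  0.89  2.13 -0.77] maxstep 0.16
65 1 [-0.1  -0.22 -0.97] [ 0.461 -0.381  0.119]
d [-0.352  1.264 -0.445] w [ 1.103 -0.518  2.786] end q [-1.26  0.8   1.22  0.89  2.13  2.37] maxstep 0.2
-30 -1 [ 0.21 -0.12  0.97] [ 0.411 -0.223  0.119]
IK fails at 0.5833333333333334 [-1.11 -0.87  2.52  0.81  1.21  0.34]
d [-0.402  0.652 -0.197] w [-1.222  1.282  0.411] end q [-1.11 -0.87  2.52  0.81  1.21  0.34] maxstep 0.11
-30 1 [-0.21  0.12 -0.97] [ 0.411 -0.223  0.119]
IK fails at 0.8333333333333334 [-0.49 -0.83  2.59 -0.52  0.52 -0.49]
d [-0.402  0.652 -0.197] w [-1.69  -1.611 -2.768] end q [-0.49 -0.83  2.59 -0.52  0.52 -0.49] maxstep 0.21
```

Emit:
drive_tool:
  commands:
    - {"x": -0.12, "y": 0.42, "z": -0.15, "rx": 0.37, "ry": -0.17, "rz": 0.93, "gripper": 1}
    - {"x": -0.12, "y": 0.42, "z": -0.15, "rx": 0.37, "ry": -0.17, "rz": 0.93, "gripper": 1}
    - {"x": -0.12, "y": 0.42, "z": -0.15, "rx": 0.37, "ry": -0.17, "rz": 0.93, "gripper": 1}
    - {"x": -0.12, "y": 0.42, "z": -0.15, "rx": 0.37, "ry": -0.17, "rz": 0.93, "gripper": 1}
    - {"x": -0.12, "y": 0.42, "z": -0.15, "rx": 0.37, "ry": -0.17, "rz": 0.93, "gripper": 1}
    - {"x": -0.12, "y": 0.42, "z": -0.15, "rx": 0.37, "ry": -0.17, "rz": 0.93, "gripper": 1}
    - {"x": -0.12, "y": 0.42, "z": -0.15, "rx": 0.37, "ry": -0.17, "rz": 0.93, "gripper": 1}
    - {"x": -0.12, "y": 0.42, "z": -0.15, "rx": 0.37, "ry": -0.17, "rz": 0.93, "gripper": 1}

```text
t: 3.22
tool_pos: [0.4595, -0.1488, 0.2572]
orientation: [[0.947, -0.307, 0.098], [-0.284, -0.649, 0.706], [-0.153, -0.696, -0.701]]
ft_force: [0.4, -0.2, 0.1]
gripper_width: 0.0854
finger_force: 0.0
```

Run:
```python
from nav import *
s=log(); pin=np.array([.508,-.279,.09]); print(s["t"],s["joints"].round(2))
R1=frame(65,-.25,1); pre=pin-R1[:,2]*.116
go(pre+[0,0,.1],R1)
```

```text
3.2167 [-0.92  0.19  1.69  0.55  1.84  0.99]
d [ 0.291  0.708 -0.547] w [ 0.745 -0.34   1.859] end q [-1.26  0.8   1.22  0.89  2.13  2.37] maxstep 0.13
```

Emit:
drive_tool:
  commands:
    - {"x": 0.29, "y": 0.71, "z": -0.55, "rx": 0.37, "ry": -0.17, "rz": 0.93, "gripper": 1}
    - {"x": 0.29, "y": 0.71, "z": -0.55, "rx": 0.37, "ry": -0.17, "rz": 0.93, "gripper": 1}
    - {"x": 0.29, "y": 0.71, "z": -0.55, "rx": 0.37, "ry": -0.17, "rz": 0.93, "gripper": 1}
    - {"x": 0.29, "y": 0.71, "z": -0.55, "rx": 0.37, "ry": -0.17, "rz": 0.93, "gripper": 1}
    - {"x": 0.29, "y": 0.71, "z": -0.55, "rx": 0.37, "ry": -0.17, "rz": 0.93, "gripper": 1}
    - {"x": 0.29, "y": 0.71, "z": -0.55, "rx": 0.37, "ry": -0.17, "rz": 0.93, "gripper": 1}
    - {"x": 0.29, "y": 0.71, "z": -0.55, "rx": 0.37, "ry": -0.17, "rz": 0.93, "gripper": 1}
    - {"x": 0.29, "y": 0.71, "z": -0.55, "rx": 0.37, "ry": -0.17, "rz": 0.93, "gripper": 1}

```text
t: 3.88
tool_pos: [0.4601, -0.3823, 0.2176]
orientation: [[0.525, -0.834, 0.171], [-0.466, -0.114, 0.877], [-0.712, -0.54, -0.449]]
ft_force: [0.5, 0.5, 0.1]
gripper_width: 0.0853
finger_force: 0.0
```

Emit:
drive_tool:
  commands:
    - {"x": 0, "y": 0, "z": 0, "rx": 0.37, "ry": -0.17, "rz": 0.93, "gripper": 1}
    - {"x": 0, "y": 0, "z": 0, "rx": 0.37, "ry": -0.17, "rz": 0.93, "gripper": 1}
    - {"x": 0, "y": 0, "z": 0, "rx": 0.37, "ry": -0.17, "rz": 0.93, "gripper": 1}
    - {"x": 0, "y": 0, "z": 0, "rx": 0.37, "ry": -0.17, "rz": 0.93, "gripper": 1}
    - {"x": 0, "y": 0, "z": 0, "rx": 0.37, "ry": -0.17, "rz": 0.93, "gripper": 1}
    - {"x": 0, "y": 0, "z": 0, "rx": 0.37, "ry": -0.17, "rz": 0.93, "gripper": 1}
    - {"x": 0, "y": 0, "z": 0, "rx": 0.37, "ry": -0.17, "rz": 0.93, "gripper": 1}
    - {"x": 0, "y": 0, "z": 0, "rx": 0.37, "ry": -0.17, "rz": 0.93, "gripper": 1}

```text
t: 4.55
tool_pos: [0.4611, -0.38, 0.2211]
orientation: [[-0.102, -0.908, 0.406], [-0.228, 0.418, 0.879], [-0.968, -0.003, -0.25]]
ft_force: [0.1, 0.4, -0.3]
gripper_width: 0.0857
finger_force: 0.0
```

Run:
```python
from nav import *
s=log(); pin=np.array([.508,-.279,.09]); print(s["t"],s["joints"].round(2))
R1=frame(65,-.25,1); pre=pin-R1[:,2]*.116
go(pre,R1)
```

```text
4.55 [-1.26  0.8   1.22  0.89  2.13  2.37]
d [0.398 0.002 0.098] w [ 0.005 -0.003  0.005] end q [-1.26  0.96  1.19  0.83  2.05  2.26] maxstep 0.01
```

Emit:
drive_tool:
  commands:
    - {"x": 0.4, "y": 0, "z": 0.1, "rx": 0, "ry": 0, "rz": 0, "gripper": 1}
    - {"x": 0.4, "y": 0, "z": 0.1, "rx": 0, "ry": 0, "rz": 0, "gripper": 1}
    - {"x": 0.4, "y": 0, "z": 0.1, "rx": 0, "ry": 0, "rz": 0, "gripper": 1}
    - {"x": 0.4, "y": 0, "z": 0.1, "rx": 0, "ry": 0, "rz": 0, "gripper": 1}

```text
t: 4.88
tool_pos: [0.4608, -0.3788, 0.1134]
orientation: [[-0.103, -0.909, 0.403], [-0.222, 0.416, 0.882], [-0.969, 0.001, -0.245]]
ft_force: [-0.1, 0.8, -0.4]
gripper_width: 0.0852
finger_force: 0.0
```

Run:
```python
from nav import *
im,d,W,s=cloud("wrist"); cv2.imwrite("pics/w3.png",im[:,:,::-1]); np.savez("w3.npz",im=im,W=W)
near=(abs(W[...,0]-.508)<.03)&(abs(W[...,1]+.279)<.03)
for lo in(.03,.05,.07,.09): 
    m=near&(W[...,2]>lo)&(W[...,2]<lo+.02)
    if m.any(): print(lo,m.sum(),W[m].mean(0).round(4),((W[m].mean(0)-s["tool_pos"])@s["orientation"]).round(4))
print(W[near][:,2].max(), s["tool_pos"].round(4))
```

```text
0.03 236 [ 0.5087 -0.2831  0.04  ] [ 0.0449 -0.0037  0.1217]
0.05 245 [ 0.5087 -0.2831  0.0601] [ 0.0254 -0.0037  0.1167]
0.07 240 [ 0.5087 -0.2831  0.0802] [ 0.0059 -0.0037  0.1118]
0.09 229 [ 0.5087 -0.2832  0.0997] [-0.0129 -0.0037  0.1069]
0.10920632459889462 [ 0.4608 -0.3788  0.1134]
```

View pics/w3.png

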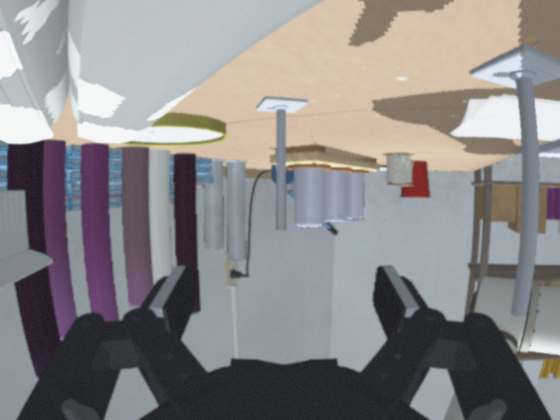

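Upside-down wrist view: the pin (281,100–230) is between the open fingers, the tall decoy is off to the right (525). Advance and close.

Emit:
drive_tool:
  commands:
    - {"x": 0, "y": -0.013, "z": 0.15, "rx": 0, "ry": 0, "rz": 0, "gripper": 1}
    - {"x": 0, "y": -0.013, "z": 0.28, "rx": 0, "ry": 0, "rz": 0, "gripper": 1}
    - {"x": 0, "y": -0.013, "z": 0.38, "rx": 0, "ry": 0, "rz": 0, "gripper": 1}
    - {"x": 0, "y": -0.013, "z": 0.43, "rx": 0, "ry": 0, "rz": 0, "gripper": 1}
    - {"x": 0, "y": -0.013, "z": 0.43, "rx": 0, "ry": 0, "rz": 0, "gripper": 0.5}
    - {"x": 0, "y": -0.013, "z": 0.43, "rx": 0, "ry": 0, "rz": 0, "gripper": 0.3}
    - {"x": 0, "y": -0.013, "z": 0.43, "rx": 0, "ry": 0, "rz": 0, "gripper": 0.2}
    - {"x": 0, "y": -0.013, "z": 0.43, "rx": 0, "ry": 0, "rz": 0, "gripper": 0.1}
    - {"x": 0, "y": -0.013, "z": 0.43, "rx": 0, "ry": 0, "rz": 0, "gripper": 0}
    - {"x": 0, "y": -0.013, "z": 0.43, "rx": 0, "ry": 0, "rz": 0, "gripper": 0}
    - {"x": 0, "y": -0.013, "z": 0.43, "rx": 0, "ry": 0, "rz": 0, "gripper": 0}
    - {"x": 0, "y": -0.013, "z": 0.43, "rx": 0, "ry": 0, "rz": 0, "gripper": 0}
    - {"x": 0, "y": -0.013, "z": 0.43, "rx": 0, "ry": 0, "rz": 0, "gripper": 0}
    - {"x": 0, "y": -0.013, "z": 0.43, "rx": 0, "ry": 0, "rz": 0, "gripper": 0}
  force: 60

```text
t: 6.1
tool_pos: [0.5077, -0.2887, 0.0905]
orientation: [[-0.102, -0.908, 0.407], [-0.226, 0.419, 0.879], [-0.969, -0.002, -0.248]]
ft_force: [0.9, 0.3, 0.1]
gripper_width: -0.0001
finger_force: 0.0
```

Run:
```python
from nav import *
s=log(); im,d,W,s=cloud("wrist"); cv2.imwrite("pics/w4.png",im[:,:,::-1]); np.savez("w4.npz",im=im,W=W)
print(s["gripper_width"],s["finger_force"],s["joints"].round(2))
c=s["tool_pos"]+s["orientation"]@[0,0,.008]
near=(np.hypot(W[...,0]-c[0],W[...,1]-c[1])<.03)
for lo in(.0,.01,.02,.03,.04,.05,.06,.09,.1): 
    m=near&(W[...,2]>lo)&(W[...,2]<lo+.01)
    if m.any(): print(lo,m.sum(),W[m].mean(0).round(4),((W[m].mean(0)-s["tool_pos"])@s["orientation"]).round(4))
# lift/roll target
R1=frame(65,.25,-1)
go(s["tool_pos"]+[0,0,.2],s["orientation"],s=s)
```

```text
-0.00010154581489531634 0.0 [-1.15  0.9   1.37  0.88  1.9   2.22]
0.0 2943 [ 0.5072 -0.29    0.0037] [0.0844 0.0001 0.0201]
0.01 276 [ 0.5086 -0.2832  0.0149] [0.0718 0.0017 0.0239]
0.02 288 [ 0.5086 -0.2832  0.0249] [0.0621 0.0017 0.0215]
0.03 285 [ 0.5086 -0.2833  0.035 ] [0.0524 0.0016 0.0189]
0.04 297 [ 0.5085 -0.2832  0.045 ] [0.0427 0.0017 0.0164]
0.05 284 [ 0.5085 -0.2832  0.055 ] [0.0331 0.0017 0.014 ]
0.06 297 [ 0.5085 -0.2832  0.065 ] [0.0234 0.0017 0.0115]
0.09 6 [ 0.4971 -0.3058  0.0901] [ 0.0053  0.0025 -0.0193]
d [-0.775 -0.002 -0.199] w [0. 0. 0.] end q [-1.15  0.58  1.4   0.99  2.07  2.47] maxstep 0.03
```

View pics/w4.png

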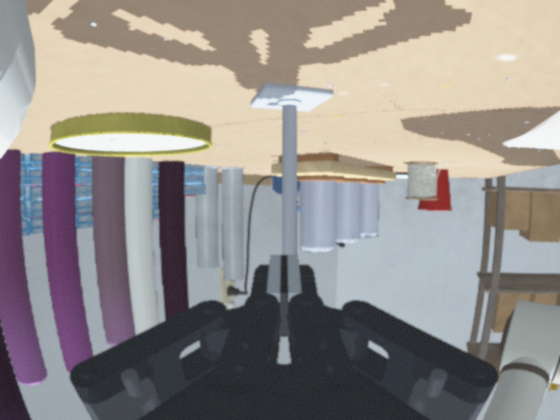

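Run:
```python
from nav import *
D=np.load("w4.npz");W=D["W"];s=r.sense();print(s["t"],s["gripper_width"],s["finger_force"],s["tool_pos"].round(4))
for v in range(225,345,8): print(v,[((W[v,u]-s["tool_pos"])@s["orientation"]*1000).round(1).tolist() for u in(272,283,290,296)])
cv2.imwrite("pics/w4c.png",cv2.resize(D["im"][215:345,215:355,::-1],None,fx=4.5,fy=4.5,interpolation=cv2.INTER_CUBIC))
```

```text
6.15 -2.6031307833440937e-05 0.0 [ 0.5078 -0.2887  0.0905]
225 [[-348.3, -44.3, 976.6], [nan, nan, nan], [17.4, 2.2, 10.6], [16.9, 5.4, 12.0]]
233 [[-377.5, -44.4, 969.9], [13.4, -1.4, 9.3], [13.4, 2.3, 9.4], [12.7, 5.4, 11.1]]
241 [[-407.0, -44.6, 963.4], [9.3, -1.4, 8.4], [9.4, 2.3, 8.2], [9.1, 5.4, 8.9]]
249 [[-437.4, -44.8, 958.0], [5.6, -1.4, 6.4], [5.8, 2.3, 5.9], [4.7, 5.5, 8.5]]
257 [[9.6, -6.4, -11.0], [9.1, -1.3, -9.9], [9.6, 1.9, -11.1], [9.8, 4.7, -11.4]]
265 [[9.9, -6.2, -19.5], [9.8, -1.3, -19.3], [nan, nan, nan], [9.9, 4.4, -19.6]]
273 [[9.7, -5.9, -26.5], [9.9, -1.3, -26.7], [9.7, 1.7, -26.5], [9.9, 4.2, -26.9]]
281 [[9.7, -5.7, -33.1], [9.0, -1.3, -32.0], [9.8, 1.5, -33.3], [9.3, 4.0, -32.5]]
289 [[10.0, -5.5, -39.8], [9.2, -1.3, -38.5], [10.1, 1.4, -39.9], [9.7, 3.8, -39.3]]
297 [[11.0, -5.3, -47.0], [7.7, -1.3, -41.9], [7.5, 1.4, -41.6], [11.3, 3.5, -47.4]]
305 [[10.4, -5.1, -51.2], [4.3, -1.3, -42.5], [9.8, 1.3, -50.4], [11.0, 3.3, -52.0]]
313 [[10.5, -5.0, -56.2], [-0.1, -1.3, -41.8], [7.3, 1.3, -51.9], [10.7, 3.2, -56.5]]
321 [[10.6, -4.8, -60.8], [-4.6, -1.3, -41.2], [3.9, 1.3, -52.2], [10.5, 3.0, -60.8]]
329 [[12.3, -4.6, -67.2], [-7.8, -1.3, -42.4], [-0.4, 1.3, -51.6], [12.3, 2.8, -67.2]]
337 [[9.5, -4.6, -67.8], [-851.4, -3.7, 941.4], [-5.0, 1.4, -50.8], [11.7, 2.7, -70.4]]
```

View pics/w4c.png

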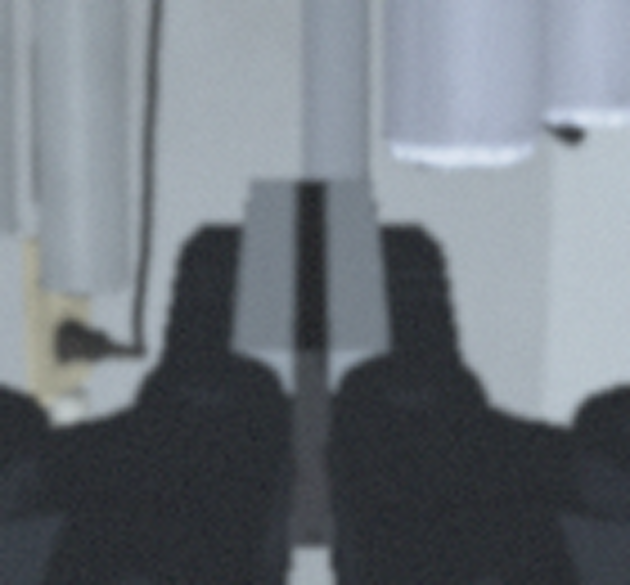

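The shut pads end about 18 mm short of the rod (the sight shows fingertips at tool z ≈ −10 mm, contrary to the stated 25 mm). Reopen, go 33 mm further, close again.

Emit:
drive_tool:
  commands:
    - {"x": 0, "y": 0.008, "z": 0, "rx": 0, "ry": 0, "rz": 0, "gripper": 1}
    - {"x": 0, "y": 0.008, "z": 0, "rx": 0, "ry": 0, "rz": 0, "gripper": 1}
    - {"x": 0, "y": 0.008, "z": 0, "rx": 0, "ry": 0, "rz": 0, "gripper": 1}
    - {"x": 0, "y": 0.008, "z": 0, "rx": 0, "ry": 0, "rz": 0, "gripper": 1}
    - {"x": 0, "y": 0.008, "z": 0, "rx": 0, "ry": 0, "rz": 0, "gripper": 1}
    - {"x": 0, "y": 0.008, "z": 0, "rx": 0, "ry": 0, "rz": 0, "gripper": 1}
    - {"x": 0, "y": 0.008, "z": 0.07, "rx": 0, "ry": 0, "rz": 0, "gripper": 1}
    - {"x": 0, "y": 0.008, "z": 0.13, "rx": 0, "ry": 0, "rz": 0, "gripper": 1}
    - {"x": 0, "y": 0.008, "z": 0.13, "rx": 0, "ry": 0, "rz": 0, "gripper": 0.5}
    - {"x": 0, "y": 0.008, "z": 0.13, "rx": 0, "ry": 0, "rz": 0, "gripper": 0.25}
    - {"x": 0, "y": 0.008, "z": 0.13, "rx": 0, "ry": 0, "rz": 0, "gripper": 0}
    - {"x": 0, "y": 0.008, "z": 0.13, "rx": 0, "ry": 0, "rz": 0, "gripper": 0}
    - {"x": 0, "y": 0.008, "z": 0.13, "rx": 0, "ry": 0, "rz": 0, "gripper": 0}
    - {"x": 0, "y": 0.008, "z": 0.13, "rx": 0, "ry": 0, "rz": 0, "gripper": 0}
    - {"x": 0, "y": 0.008, "z": 0.13, "rx": 0, "ry": 0, "rz": 0, "gripper": 0}
    - {"x": 0, "y": 0.008, "z": 0.13, "rx": 0, "ry": 0, "rz": 0, "gripper": 0}
    - {"x": 0, "y": 0.008, "z": 0.13, "rx": 0, "ry": 0, "rz": 0, "gripper": 0}
  force: 60

```text
t: 7.57
tool_pos: [0.5192, -0.2595, 0.0825]
orientation: [[-0.102, -0.908, 0.407], [-0.227, 0.419, 0.879], [-0.969, -0.003, -0.248]]
ft_force: [0.3, 0.0, 0.2]
gripper_width: 0.0051
finger_force: 58.5
```

Emit:
drive_tool:
  commands:
    - {"x": -0.15, "y": 0, "z": -0.04, "rx": 0, "ry": 0, "rz": 0, "gripper": 0}
    - {"x": -0.3, "y": 0, "z": -0.08, "rx": 0, "ry": 0, "rz": 0, "gripper": 0}
    - {"x": -0.45, "y": 0, "z": -0.12, "rx": 0, "ry": 0, "rz": 0, "gripper": 0}
    - {"x": -0.6, "y": 0, "z": -0.15, "rx": 0, "ry": 0, "rz": 0, "gripper": 0}
    - {"x": -0.7, "y": 0, "z": -0.18, "rx": 0, "ry": 0, "rz": 0, "gripper": 0}
    - {"x": -0.7, "y": 0, "z": -0.18, "rx": 0, "ry": 0, "rz": 0, "gripper": 0}

```text
t: 8.07
tool_pos: [0.5196, -0.2608, 0.2691]
orientation: [[-0.095, -0.908, 0.408], [-0.235, 0.419, 0.877], [-0.967, -0.012, -0.254]]
ft_force: [-0.2, -0.7, 0.2]
gripper_width: 0.0054
finger_force: 58.6
```

```bash
cat >> nav.py <<'E'
def pinaxis(save=None,im=None):
    """rod points in tool frame seen by the wrist: line fit (surface)"""
    im,d,W,s=cloud("wrist"); Q=(W-s["tool_pos"])@s["orientation"]
    if save: cv2.imwrite(f"pics/{save}.png",im[:,:,::-1]); np.savez(save+".npz",im=im,Q=Q,W=W)
    return im,Q,W,s
E
python3 - <<'E'
from nav import *
im,Q,W,s=pinaxis("w5"); print(s["t"],s["gripper_width"],s["finger_force"],s["tool_pos"].round(4))
for lo in range(-40,130,10):
    m=(Q[...,0]*1000>lo)&(Q[...,0]*1000<=lo+10)&(abs(Q[...,1])<.03)&(Q[...,2]>-.03)&(Q[...,2]<.03)
    if m.sum()>4: print(lo,m.sum(),(Q[m].mean(0)*1000).round(1),(Q[m].min(0)*1000).round(1),(Q[m].max(0)*1000).round(1))
hole=np.array([.5786,.1339,.142])
q=None
for az in(15,28,40):
    R1=frame(az,.248,-1); P=hole+[0,0,.10]; q=go(P,R1,24,s)
E
```

```text
8.0667 0.005351010526794137 58.58285844326019 [ 0.5196 -0.2608  0.2691]
-20 52 [-11.9  -1.1 -29.5] [-16.4  -3.6 -30. ] [-10.    1.4 -28. ]
-10 246 [ -4.8  -1.1 -28.2] [-10.   -3.5 -30. ] [ -0.1   1.3 -25.2]
0 1394 [  7.   -1.  -21.6] [  0.  -17.1 -30. ] [10.  15.3 -7.8]
10 488 [ 14.4  -1.3 -22.8] [ 10.  -10.2 -30. ] [ 19.9   7.8 -13.2]
20 434 [ 25.   -1.1 -20.1] [ 20.   -4.8 -22.9] [ 30.    2.5 -16.4]
30 439 [ 35.   -1.1 -17.5] [ 30.   -4.8 -20.6] [ 40.    2.5 -14.3]
40 447 [ 45.   -1.1 -14.9] [ 40.   -4.8 -18.6] [ 50.    2.5 -10.7]
50 439 [ 55.   -1.2 -12.3] [ 50.1  -4.8 -15. ] [60.   2.5 -8.3]
60 435 [65.  -1.1 -9.8] [ 60.   -4.8 -12.7] [70.   2.5 -6. ]
70 924 [76.8 -2.3 -0.9] [ 70.2 -23.3 -10.3] [80.  15.9 18. ]
80 1918 [ 84.1  -0.1 -14.5] [ 80.  -22.2 -24.4] [89.2 20.6  5.3]
d [-0.289  0.448  1.508] w [ 0.889  1.69  -3.493] end q [-0.23  0.31  2.45  2.67  1.48 -1.39] maxstep 0.27
d [-0.289  0.448  1.508] w [ 0.934  1.271 -3.656] end q [-0.42  0.34  2.4   2.28  1.56 -1.26] maxstep 0.21
d [-0.289  0.448  1.508] w [ 0.964  0.87  -3.765] end q [-0.51  0.4   2.29  2.    1.64 -1.15] maxstep 0.18
```

Pin is held, but gripped too near its tip (about 20 mm protrudes). I'll set it back on its spot and regrip lower and steeper.

Emit:
drive_tool:
  commands:
    - {"x": 0.16, "y": 0, "z": 0.04, "rx": 0, "ry": 0, "rz": 0, "gripper": 0}
    - {"x": 0.32, "y": 0, "z": 0.08, "rx": 0, "ry": 0, "rz": 0, "gripper": 0}
    - {"x": 0.48, "y": 0, "z": 0.12, "rx": 0, "ry": 0, "rz": 0, "gripper": 0}
    - {"x": 0.6, "y": 0, "z": 0.155, "rx": 0, "ry": 0, "rz": 0, "gripper": 0}
    - {"x": 0.67, "y": 0, "z": 0.172, "rx": 0, "ry": 0, "rz": 0, "gripper": 0}
    - {"x": 0.695, "y": 0, "z": 0.179, "rx": 0, "ry": 0, "rz": 0, "gripper": 0}
    - {"x": 0.7, "y": 0, "z": 0.18, "rx": 0, "ry": 0, "rz": 0, "gripper": 0}
    - {"x": 0.7, "y": 0, "z": 0.18, "rx": 0, "ry": 0, "rz": 0, "gripper": 0}
    - {"x": 0.7, "y": 0, "z": 0.18, "rx": 0, "ry": 0, "rz": 0, "gripper": 0.4}
    - {"x": 0.7, "y": 0, "z": 0.18, "rx": 0, "ry": 0, "rz": 0, "gripper": 0.4}
    - {"x": 0.7, "y": 0, "z": 0.18, "rx": 0, "ry": 0, "rz": 0, "gripper": 0.4}
    - {"x": 0.7, "y": 0, "z": 0.18, "rx": 0, "ry": 0, "rz": 0, "gripper": 0.4}

```text
t: 9.12
tool_pos: [0.519, -0.2591, 0.082]
orientation: [[-0.102, -0.908, 0.407], [-0.226, 0.419, 0.879], [-0.969, -0.002, -0.248]]
ft_force: [0.2, -0.4, -0.4]
gripper_width: 0.034
finger_force: 0.0
```

Run:
```python
from nav import *
im,Q,W,s=pinaxis("w6"); print(s["t"],s["gripper_width"],s["finger_force"],s["tool_pos"].round(4),s["ft_force"].round(1))
for lo in range(0,80,20):
    m=(Q[...,0]*1000>lo)&(Q[...,0]*1000<=lo+20)&(abs(Q[...,1])<.006)&(Q[...,2]>-.03)&(Q[...,2]<.005)
    if m.sum()>4: print(lo,m.sum(),(Q[m].mean(0)*1000).round(1),W[m].mean(0).round(4))
m=(Q[...,0]>.03)&(Q[...,0]<.06)&(abs(Q[...,1])<.006)&(Q[...,2]>-.03)&(Q[...,2]<.005)
c=W[m].mean(0)[:2]+3.1e-3*np.array([.42,.907]); print("rod xy",c)
R1=frame(65,-.35,1); g=np.r_[c,.065]; P=g-R1@[0,-.0011,-.0225]; print(P)
go(P,R1,s=s)
```

```text
9.1167 0.03403054472671162 0.0 [ 0.519  -0.2591  0.082 ] [ 0.2 -0.4 -0.4]
0 823 [ 10.2   1.5 -21.9] [ 0.5077 -0.28    0.0776]
20 865 [ 30.1   1.4 -16.8] [ 0.5078 -0.2801  0.057 ]
40 866 [ 50.    1.4 -11.8] [ 0.5079 -0.2802  0.0365]
60 902 [70.5  1.2 -6.6] [ 0.5081 -0.2803  0.0154]
rod xy [ 0.50914537 -0.27732721]
[ 0.51708084 -0.25770671  0.0572848 ]
d [0.095 0.01  0.026] w [0.004 0.126 0.004] end q [-1.11  0.86  1.45  0.85  1.77  2.2 ] maxstep 0.01
```

Emit:
drive_tool:
  commands:
    - {"x": 0.05, "y": 0.01, "z": 0.015, "rx": 0, "ry": 0.065, "rz": 0, "gripper": 0.4}
    - {"x": 0.095, "y": 0.01, "z": 0.026, "rx": 0, "ry": 0.126, "rz": 0, "gripper": 0.4}
    - {"x": 0.095, "y": 0.01, "z": 0.026, "rx": 0, "ry": 0.126, "rz": 0, "gripper": 0.4}
    - {"x": 0.095, "y": 0.01, "z": 0.026, "rx": 0, "ry": 0.126, "rz": 0, "gripper": 0.2}
    - {"x": 0.095, "y": 0.01, "z": 0.026, "rx": 0, "ry": 0.126, "rz": 0, "gripper": 0}
    - {"x": 0.095, "y": 0.01, "z": 0.026, "rx": 0, "ry": 0.126, "rz": 0, "gripper": 0}
    - {"x": 0.095, "y": 0.01, "z": 0.026, "rx": 0, "ry": 0.126, "rz": 0, "gripper": 0}
    - {"x": 0.095, "y": 0.01, "z": 0.026, "rx": 0, "ry": 0.126, "rz": 0, "gripper": 0}
    - {"x": 0.095, "y": 0.01, "z": 0.026, "rx": 0, "ry": 0.126, "rz": 0, "gripper": 0}
  force: 60

```text
t: 9.92
tool_pos: [0.5172, -0.258, 0.0581]
orientation: [[-0.141, -0.908, 0.395], [-0.312, 0.419, 0.853], [-0.94, -0.003, -0.342]]
ft_force: [-0.4, 0.8, 2.3]
gripper_width: 0.0051
finger_force: 58.5
```

Emit:
drive_tool:
  commands:
    - {"x": -0.15, "y": 0, "z": -0.05, "rx": 0, "ry": 0, "rz": 0, "gripper": 0}
    - {"x": -0.3, "y": 0, "z": -0.1, "rx": 0, "ry": 0, "rz": 0, "gripper": 0}
    - {"x": -0.45, "y": 0, "z": -0.16, "rx": 0, "ry": 0, "rz": 0, "gripper": 0}
    - {"x": -0.6, "y": 0, "z": -0.21, "rx": 0, "ry": 0, "rz": 0, "gripper": 0}
    - {"x": -0.75, "y": 0, "z": -0.27, "rx": 0, "ry": 0, "rz": 0, "gripper": 0}
    - {"x": -0.85, "y": 0, "z": -0.31, "rx": 0, "ry": 0, "rz": 0, "gripper": 0}
    - {"x": -0.85, "y": 0, "z": -0.31, "rx": 0, "ry": 0, "rz": 0, "gripper": 0}

```text
t: 10.5
tool_pos: [0.5176, -0.2593, 0.2902]
orientation: [[-0.135, -0.908, 0.397], [-0.321, 0.419, 0.849], [-0.937, -0.013, -0.348]]
ft_force: [0.0, -0.4, 0.5]
gripper_width: 0.0051
finger_force: 58.6
```

Run:
```python
from nav import *
im,Q,W,s=pinaxis("w7"); print(s["t"],s["gripper_width"],s["finger_force"],s["tool_pos"].round(4))
X=[]
for lo in range(14,60,6):
    m=(Q[...,0]*1000>lo)&(Q[...,0]*1000<=lo+6)&(abs(Q[...,1])<.008)&(Q[...,2]>-.03)&(Q[...,2]<.02)
    if m.sum()>4: X.append(Q[m].mean(0)*1000); print(lo,m.sum(),X[-1].round(1),(Q[m].min(0)*1000).round(1),(Q[m].max(0)*1000).round(1))
hole=np.array([.5786,.1339,.142])
for az in(15,28,40):
    R1=frame(az,.35,-1); P=hole+[0,0,.12]; q=go(P,R1,24,s)
```

```text
10.5 0.005088388252081802 58.59197795391083 [ 0.5176 -0.2593  0.2902]
14 259 [ 17.   -1.2 -19.1] [ 14.   -4.9 -21.9] [ 19.9   2.6 -15.1]
20 263 [ 23.   -1.2 -17.1] [ 20.   -4.9 -19.8] [ 26.    2.6 -13.3]
26 262 [ 28.9  -1.2 -14.9] [ 26.   -4.9 -17.7] [ 32.    2.6 -11.2]
32 271 [ 35.   -1.1 -12.7] [ 32.   -4.9 -15.5] [38.   2.6 -9. ]
38 265 [ 41.   -1.2 -10.3] [ 38.   -5.  -13.4] [44.   2.6 -5.1]
44 257 [47.1 -1.1 -8.2] [ 44.   -5.  -10.7] [50.   2.6 -3.8]
50 327 [53.1 -0.2 -3.3] [50.  -7.9 -9.3] [56.   7.9 17.9]
56 384 [58.9 -0.1 -9.1] [ 56.   -7.9 -16.3] [61.8  8.  -0.3]
d [-0.433  0.439  1.472] w [ 1.236  1.69  -3.387] end q [-0.21  0.37  2.41  2.7   1.59 -1.41] maxstep 0.3
d [-0.433  0.439  1.472] w [ 1.297  1.271 -3.544] end q [-0.39  0.39  2.37  2.33  1.66 -1.28] maxstep 0.22
d [-0.433  0.439  1.472] w [ 1.338  0.87  -3.649] end q [-0.49  0.44  2.27  2.06  1.74 -1.17] maxstep 0.19
```

Emit:
drive_tool:
  commands:
    - {"x": -0.34, "y": 0.22, "z": 0.74, "rx": 0.32, "ry": 0.32, "rz": -0.89, "gripper": 0}
    - {"x": -0.34, "y": 0.22, "z": 0.74, "rx": 0.32, "ry": 0.32, "rz": -0.89, "gripper": 0}
    - {"x": -0.34, "y": 0.22, "z": 0.74, "rx": 0.32, "ry": 0.32, "rz": -0.89, "gripper": 0}
    - {"x": -0.34, "y": 0.22, "z": 0.74, "rx": 0.32, "ry": 0.32, "rz": -0.89, "gripper": 0}
    - {"x": -0.34, "y": 0.22, "z": 0.74, "rx": 0.32, "ry": 0.32, "rz": -0.89, "gripper": 0}
    - {"x": -0.34, "y": 0.22, "z": 0.74, "rx": 0.32, "ry": 0.32, "rz": -0.89, "gripper": 0}
    - {"x": -0.34, "y": 0.22, "z": 0.74, "rx": 0.32, "ry": 0.32, "rz": -0.89, "gripper": 0}
    - {"x": -0.34, "y": 0.22, "z": 0.74, "rx": 0.32, "ry": 0.32, "rz": -0.89, "gripper": 0}

```text
t: 11.22
tool_pos: [0.5506, -0.0482, 0.2984]
orientation: [[0.318, -0.709, 0.63], [-0.745, 0.225, 0.628], [-0.587, -0.669, -0.457]]
ft_force: [0.8, -0.3, -1.5]
gripper_width: 0.005
finger_force: 58.7
```

```bash
cat >> nav.py <<'E'
EL=.3474; TIP=np.array([-39.9,-1.15,-36.4])/1000; HOLE=np.array([.5786,.1339,.142])
def tcp_for(az,h,hole=HOLE):
    R1=frame(az,EL,-1); return hole+[0,0,h]-R1@TIP,R1
E
python3 - <<'E'
from nav import *
s=log(); print(s["t"],s["joints"].round(2)); P,R1=tcp_for(28,.06); print(P); go(P,R1,20,s)
E
```

```text
11.2167 [-0.88 -0.13  2.09  1.1   1.48  1.9 ]
[0.59736515 0.14257515 0.25190895]
d [-0.4    0.163  0.682] w [ 0.971  0.963 -2.67 ] end q [-0.34  0.45  2.31  2.37  1.65 -1.29] maxstep 0.22
```

Emit:
drive_tool:
  commands:
    - {"x": -0.52, "y": 0.03, "z": 0.59, "rx": 0.32, "ry": 0.32, "rz": -0.89, "gripper": 0}
    - {"x": -0.52, "y": 0.03, "z": 0.59, "rx": 0.32, "ry": 0.32, "rz": -0.89, "gripper": 0}
    - {"x": -0.52, "y": 0.03, "z": 0.59, "rx": 0.32, "ry": 0.32, "rz": -0.89, "gripper": 0}
    - {"x": -0.52, "y": 0.03, "z": 0.59, "rx": 0.32, "ry": 0.32, "rz": -0.89, "gripper": 0}
    - {"x": -0.52, "y": 0.03, "z": 0.59, "rx": 0.32, "ry": 0.32, "rz": -0.89, "gripper": 0}
    - {"x": -0.52, "y": 0.03, "z": 0.59, "rx": 0.32, "ry": 0.32, "rz": -0.89, "gripper": 0}
    - {"x": -0.52, "y": 0.03, "z": 0.59, "rx": 0.32, "ry": 0.32, "rz": -0.89, "gripper": 0}
    - {"x": -0.52, "y": 0.03, "z": 0.59, "rx": 0.32, "ry": 0.32, "rz": -0.89, "gripper": 0}

```text
t: 11.88
tool_pos: [0.5972, 0.1423, 0.301]
orientation: [[0.465, -0.226, 0.856], [-0.879, -0.235, 0.415], [0.108, -0.945, -0.308]]
ft_force: [0.5, 0.2, -1.6]
gripper_width: 0.0049
finger_force: 58.7
```

Emit:
drive_tool:
  commands:
    - {"x": 0, "y": 0, "z": 0, "rx": 0.32, "ry": 0.32, "rz": -0.89, "gripper": 0}
    - {"x": 0, "y": 0, "z": 0, "rx": 0.32, "ry": 0.32, "rz": -0.89, "gripper": 0}
    - {"x": 0, "y": 0, "z": 0, "rx": 0.32, "ry": 0.32, "rz": -0.89, "gripper": 0}
    - {"x": 0, "y": 0, "z": 0, "rx": 0.32, "ry": 0.32, "rz": -0.89, "gripper": 0}
    - {"x": 0, "y": 0, "z": 0, "rx": 0.32, "ry": 0.32, "rz": -0.89, "gripper": 0}
    - {"x": 0, "y": 0, "z": 0, "rx": 0.32, "ry": 0.32, "rz": -0.89, "gripper": 0}
    - {"x": 0, "y": 0, "z": 0, "rx": 0.32, "ry": 0.32, "rz": -0.89, "gripper": 0}
    - {"x": 0, "y": 0, "z": 0, "rx": 0.32, "ry": 0.32, "rz": -0.89, "gripper": 0}

```text
t: 12.55
tool_pos: [0.5989, 0.1396, 0.3033]
orientation: [[0.206, 0.263, 0.942], [-0.635, -0.697, 0.334], [0.745, -0.667, 0.023]]
ft_force: [-0.5, 0.5, -0.4]
gripper_width: 0.0047
finger_force: 58.8
```

Run:
```python
from nav import *
s=log(); print(s["t"],s["joints"].round(2)); P,R1=tcp_for(28,.06); print(P); go(P,R1,20,s)
```

```text
12.55 [-0.28 -0.18  2.48  2.34  0.94 -0.27]
[0.59736515 0.14257515 0.25190895]
d [-0.162  0.127 -0.007] w [ 0.328  0.325 -0.885] end q [-0.34  0.45  2.31  2.37  1.65 -1.29] maxstep 0.07
```

Emit:
drive_tool:
  commands:
    - {"x": 0, "y": 0, "z": 0, "rx": 0.328, "ry": 0.325, "rz": -0.885, "gripper": 0}
    - {"x": 0, "y": 0, "z": 0, "rx": 0.328, "ry": 0.325, "rz": -0.885, "gripper": 0}
    - {"x": 0, "y": 0, "z": 0, "rx": 0.328, "ry": 0.325, "rz": -0.885, "gripper": 0}
    - {"x": -0.04, "y": 0.03, "z": 0, "rx": 0.328, "ry": 0.325, "rz": -0.885, "gripper": 0}
    - {"x": -0.08, "y": 0.06, "z": -0.005, "rx": 0.328, "ry": 0.325, "rz": -0.885, "gripper": 0}
    - {"x": -0.12, "y": 0.1, "z": -0.007, "rx": 0.328, "ry": 0.325, "rz": -0.885, "gripper": 0}
    - {"x": -0.16, "y": 0.127, "z": -0.007, "rx": 0.328, "ry": 0.325, "rz": -0.885, "gripper": 0}
    - {"x": -0.16, "y": 0.127, "z": -0.007, "rx": 0.328, "ry": 0.325, "rz": -0.885, "gripper": 0}

```text
t: 13.22
tool_pos: [0.5977, 0.142, 0.2488]
orientation: [[-0.292, 0.471, 0.833], [-0.165, -0.882, 0.441], [0.942, -0.008, 0.336]]
ft_force: [-0.0, 1.3, -0.9]
gripper_width: 0.0052
finger_force: 58.8
```

Run:
```python
from nav import *
log();im,Q,W,s=pinaxis("w8"); print(s["t"],s["joints"].round(2),s["gripper_width"]); 
R=s["orientation"];print("tip",(s["tool_pos"]+R@TIP).round(4),"rod dir",(R@[.9401,0,.3405]).round(4))
P,R1=tcp_for(28,.02); print(P); go(P,R1,6,s)
```

```text
13.2167 [-0.34  0.46  2.31  2.37  1.65 -1.28] 0.005219254724239761
tip [0.5785 0.1335 0.199 ] rod dir [ 0.0086 -0.005   0.9998]
[0.59736515 0.14257515 0.21190895]
d [-0.139 -0.001 -0.049] w [ 0.002  0.007 -0.011] end q [-0.34  0.59  2.26  2.36  1.72 -1.36] maxstep 0.02
```

View pics/w8.png

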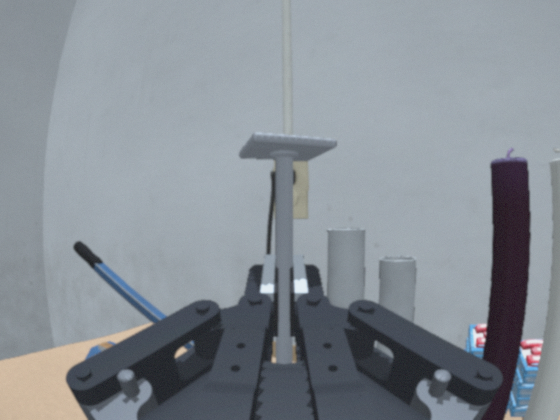

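Wrist view: pin inverted and upright, foot at (288,145), rod down between the pads (285); the mould is hidden under the hand. I'll lower to ~15 mm above and compare rod and hole in the scene/top images.

Emit:
drive_tool:
  commands:
    - {"x": -0.07, "y": 0, "z": -0.025, "rx": 0.002, "ry": 0.007, "rz": -0.011, "gripper": 0}
    - {"x": -0.12, "y": 0, "z": -0.045, "rx": 0.002, "ry": 0.007, "rz": -0.011, "gripper": 0}
    - {"x": -0.139, "y": -0.001, "z": -0.049, "rx": 0.002, "ry": 0.007, "rz": -0.011, "gripper": 0}
    - {"x": -0.139, "y": -0.001, "z": -0.049, "rx": 0.002, "ry": 0.007, "rz": -0.011, "gripper": 0}

```text
t: 13.6
tool_pos: [0.5972, 0.1438, 0.2163]
orientation: [[-0.307, 0.47, 0.828], [-0.159, -0.882, 0.443], [0.939, 0.005, 0.345]]
ft_force: [-0.6, 0.4, -0.6]
gripper_width: 0.0048
finger_force: 58.8
```

Run:
```python
from nav import *
s=log();R=s["orientation"];tip=s["tool_pos"]+R@[TIP[0],0,TIP[2]];print(s["t"],"tip",tip.round(4),"rod dir",(R@[.9401,0,.3405]).round(4))
out=np.zeros((600,800,3),np.uint8)
for k,n in enumerate(("scene","top")):
    im0=np.load(n+".npz")["im"].astype(float)
    ims=[r.camera(n)[0].astype(float) for _ in range(3)]; im=np.mean(ims,0); np.savez(n+"_b.npz",im=im)
    c=r.get_calibration(n); pr=lambda X:cv2.projectPoints(np.array(X,float).reshape(-1,1,3),np.array(c["rvec"]),np.array(c["tvec"]),np.array(c["K"]),None)[0].reshape(-1,2)
    pts=pr([tip,tip+[0,0,.02],tip+[0,0,.108],HOLE,[.579,.130,.142],[.5825,.1314,.142]]); print(n,pts.round(1).tolist())
    Rc=cv2.Rodrigues(np.array(c["rvec"]))[0]; print(" cam pos",(-Rc.T@np.array(c["tvec"]).ravel()).round(3), "px per m xyz", ((pr([HOLE+[.01,0,0],HOLE+[0,.01,0],HOLE+[0,0,.01]])-pr([HOLE]))/.01).round(0).tolist())
    u,v=pts[3].round().astype(int); 
    for j,I in enumerate((im0,im)):
        cr=I[v-30:v+20,u-33:u+33]; out[300*k:300*k+300,400*j:400*j+396]=cv2.resize(cr,(396,300),interpolation=cv2.INTER_CUBIC).clip(0,255)
    print(" crop origin",u-33,v-30)
cv2.imwrite("pics/c2.png",out[:,:,::-1])
```

```text
13.6 tip [0.5793 0.134  0.1663] rod dir [-0.0065  0.0017  0.9998]
scene [[233.2, 198.0], [233.0, 191.6], [232.1, 162.2], [233.6, 205.7], [234.4, 205.2], [233.2, 205.1]]
 cam pos [-0.154  0.981  0.677] px per m xyz [[-265.0, -90.0], [-226.0, 120.0], [-9.0, -314.0]]
 crop origin 201 176
top [[221.3, 182.2], [220.2, 181.1], [214.3, 176.1], [222.8, 183.6], [224.3, 183.4], [223.7, 182.0]]
 cam pos [0.462 0.006 1.102] px per m xyz [[-8.0, -400.0], [-403.0, 11.0], [-55.0, -48.0]]
 crop origin 190 154
```

View pics/c2.png

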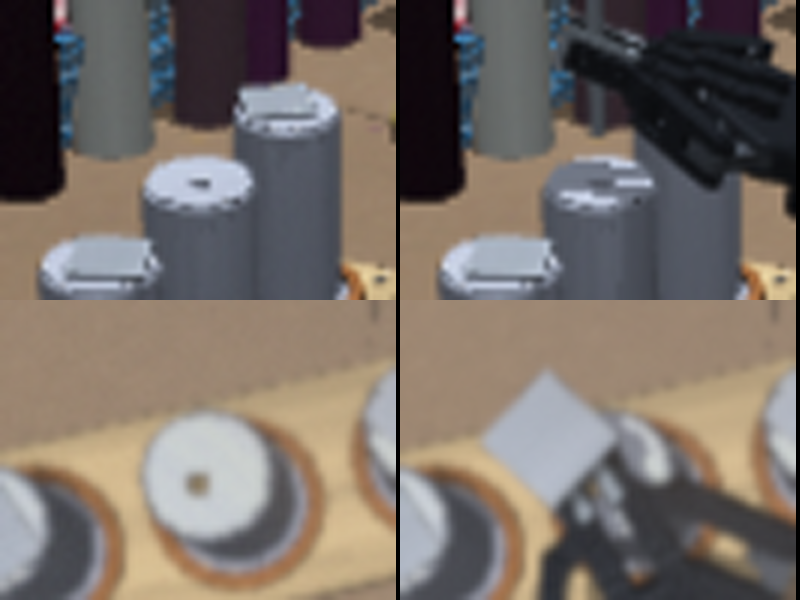

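Crop: scene shows rod above the mould at ~(233.8,≤198) and hole at (234.4,206.4); top shows foot centre ~(214.9,177.3), hole (222.9,184.5). Offsets are within ~1 mm; subpixel measuring next.

Run:
```python
from nav import *
s=r.sense();R=s["orientation"];tip=s["tool_pos"]+R@[TIP[0],0,TIP[2]];u=R@[.9401,0,.3405]
cal={n:r.get_calibration(n) for n in("scene","top")}
def pr(n,X): c=cal[n]; return cv2.projectPoints(np.array(X,float).reshape(-1,1,3),np.array(c["rvec"]),np.array(c["tvec"]),np.array(c["K"]),None)[0].reshape(-1,2)
def dark(n,c,rad):
    g=np.load(n+".npz")["im"].astype(float).mean(2); v,w=np.mgrid[:420,:560]; m=(abs(w-c[0])<=rad[0])&(abs(v-c[1])<=rad[1])
    wt=np.clip(np.percentile(g[m],75)*.93-g,0,None)*m; return np.array([(w*wt).sum(),(v*wt).sum()])/wt.sum(),wt.max()
ht,_=dark("top",(223,184.4),(4,4)); hs,_=dark("scene",(234.4,206.4),(4,2)); print("hole top",ht.round(2),"scene",hs.round(2))
# foot in top
b=np.load("top_b.npz")["im"]; a=np.load("top.npz")["im"].astype(float)
D=np.abs(b-a).sum(2); g=b.mean(2); sat=b.max(2)-b.min(2); v,w=np.mgrid[:420,:560]
m=((g>120)&(sat<25)&(D>25)&(abs(w-215)<13)&(abs(v-177)<13)).astype(np.uint8)
n,l,st,ce=cv2.connectedComponentsWithStats(m); i=1+st[1:,4].argmax(); pts=np.argwhere(l==i)[:,::-1].astype(np.float32); print("foot",st[i],ce[i].round(2),cv2.minAreaRect(pts))
F=pr("top",[tip+.108*u])[0]; print("pred foot",F)
sb=np.load("scene_b.npz")["im"].mean(2); sa=np.load("scene.npz")["im"].astype(float).mean(2)
for row in range(185,200): print(row,sb[row,228:241].round(0).astype(int).tolist(), sa[row,228:241].astype(int).tolist())
print("pred rod", pr("scene",[tip,tip+.01*u,tip+.03*u]).round(2).tolist())
```

```text
hole top [222.45 184.2 ] scene [234.01 206.21]
foot [204 165  24  24 306] [215.01 176.32] ((216.00003051757812, 176.00001525878906), (18.384777069091797, 19.798988342285156), 45.0)
pred foot [214.04854669 176.49627259]
185 [45, 20, 16, 22, 17, 18, 27, 31, 32, 48, 67, 82, 79] [59, 60, 40, 38, 40, 41, 42, 42, 42, 42, 41, 40, 39]
186 [36, 17, 15, 27, 18, 16, 17, 17, 22, 29, 36, 49, 37] [64, 65, 42, 39, 39, 41, 42, 42, 42, 41, 41, 40, 40]
187 [51, 35, 21, 18, 18, 16, 17, 16, 17, 17, 19, 28, 28] [64, 87, 48, 39, 39, 41, 42, 42, 42, 41, 41, 40, 39]
188 [96, 84, 35, 25, 21, 19, 17, 16, 18, 23, 17, 18, 25] [93, 97, 49, 38, 40, 41, 41, 41, 42, 41, 41, 40, 38]
189 [63, 60, 44, 44, 44, 34, 23, 19, 18, 17, 15, 18, 19] [61, 57, 40, 38, 40, 41, 41, 41, 43, 41, 41, 40, 39]
190 [63, 59, 43, 40, 59, 69, 54, 31, 24, 20, 17, 18, 20] [60, 57, 40, 38, 40, 41, 41, 42, 42, 41, 41, 40, 45]
191 [64, 68, 44, 40, 57, 73, 69, 49, 47, 35, 21, 20, 19] [61, 66, 42, 39, 40, 41, 41, 41, 42, 41, 41, 41, 67]
192 [68, 62, 43, 40, 55, 73, 70, 48, 44, 44, 28, 21, 19] [65, 59, 40, 39, 39, 41, 42, 42, 42, 41, 41, 41, 46]
1
[... 193 characters left out ...]
, 41, 43, 42, 41, 41, 149]
195 [85, 77, 47, 40, 52, 72, 70, 49, 44, 43, 43, 32, 22] [82, 74, 45, 38, 40, 41, 42, 41, 41, 42, 42, 46, 113]
196 [135, 94, 74, 58, 61, 73, 70, 49, 48, 52, 51, 36, 25] [131, 91, 72, 56, 54, 47, 45, 44, 46, 49, 49, 62, 104]
197 [136, 135, 134, 117, 101, 78, 71, 66, 77, 94, 95, 89, 44] [132, 131, 130, 114, 110, 81, 76, 69, 74, 90, 92, 111, 82]
198 [136, 136, 135, 134, 109, 90, 86, 113, 132, 135, 135, 120, 78] [132, 131, 130, 130, 131, 131, 131, 132, 130, 131, 131, 116, 83]
199 [135, 136, 136, 136, 136, 132, 131, 135, 136, 135, 135, 120, 85] [131, 131, 133, 133, 132, 132, 132, 131, 132, 131, 131, 116, 83]
pred rod [[233.17, 197.69], [233.1, 194.51], [232.94, 188.06]]
```

```bash
cat >> nav.py <<'E'
TIP=np.array([-39.9,0,-36.4])/1000; HOLE=np.array([.5786-.0012,.1339+.0013,.142])
def rel():
    s=r.sense();R=s["orientation"];t=s["tool_pos"]+R@TIP;print("t",round(s["t"],2),"tip-hole mm",((t-HOLE)*1000).round(2),"F",s["ft_force"].round(1),"w",round(s["gripper_width"],4),"dir",(R@[.9401,0,.3405])[:2].round(4)); return s
E
python3 - <<'E'
from nav import *
s=rel()
for h in(.004,): P,R1=tcp_for(28,h,HOLE); go(P,R1,4,s)
R1=frame(28,EL,-1); print("tool rows per mm world x,y,z:",(R1.T/250).T.round(5).tolist(), (np.eye(3)@R1/250).round(5).tolist())
E
```

```text
t 13.9 tip-hole mm [ 1.84 -1.05 25.37] F [-0.6 -0.2 -0.2] w 0.0052 dir [-0.0094  0.0034]
d [-0.08  -0.006 -0.033] w [-0.004 -0.009  0.009] end q [-0.34  0.65  2.24  2.36  1.74 -1.38] maxstep 0.02
tool rows per mm world x,y,z: [[-0.0012, 0.00188, 0.00332], [-0.00064, -0.00353, 0.00177], [0.00376, 0.0, 0.00136]] [[-0.0012, 0.00188, 0.00332], [-0.00064, -0.00353, 0.00177], [0.00376, 0.0, 0.00136]]
```

Emit:
drive_tool:
  commands:
    - {"x": -0.04, "y": -0.003, "z": -0.016, "rx": -0.004, "ry": -0.009, "rz": 0.009, "gripper": 0}
    - {"x": -0.07, "y": -0.006, "z": -0.028, "rx": -0.004, "ry": -0.009, "rz": 0.009, "gripper": 0}
    - {"x": -0.08, "y": -0.006, "z": -0.033, "rx": -0.004, "ry": -0.009, "rz": 0.009, "gripper": 0}
    - {"x": -0.08, "y": -0.006, "z": -0.033, "rx": -0.004, "ry": -0.009, "rz": 0.009, "gripper": 0}
    - {"x": -0.08, "y": -0.006, "z": -0.033, "rx": -0.004, "ry": -0.009, "rz": 0.009, "gripper": 0}
  force: 30

```text
t: 14.32
tool_pos: [0.5956, 0.1448, 0.1951]
orientation: [[-0.299, 0.469, 0.831], [-0.16, -0.883, 0.441], [0.941, -0.001, 0.339]]
ft_force: [0.4, 0.1, -0.4]
gripper_width: 0.0048
finger_force: 58.8
```

Run:
```python
from nav import *
s=rel(); P,R1=tcp_for(28,0,HOLE); go(P,R1,4,s)
# scene check of rod/hole columns
sb=np.mean([r.camera("scene")[0].astype(float).mean(2) for _ in range(3)],0); sa=np.load("scene.npz")["im"].astype(float).mean(2)
for row in range(196,212): print(row,sb[row,226:243].round(0).astype(int).tolist())
```

```text
t 14.32 tip-hole mm [-0.11 -0.1   3.18] F [ 0.4  0.1 -0.4] w 0.0048 dir [ 0.0016 -0.0004]
d [-0.012 -0.    -0.004] w [ 0.001  0.001 -0.001] end q [-0.34  0.66  2.24  2.36  1.75 -1.39] maxstep 0.0
196 [107, 132, 136, 94, 76, 56, 40, 27, 22, 19, 17, 20, 17, 17, 19, 29, 34]
197 [105, 133, 135, 135, 134, 117, 95, 66, 48, 41, 37, 25, 17, 19, 19, 23, 23]
198 [95, 131, 136, 136, 134, 134, 115, 80, 73, 87, 102, 70, 35, 20, 20, 20, 19]
199 [98, 130, 135, 135, 136, 136, 119, 81, 74, 76, 129, 135, 87, 32, 19, 18, 15]
200 [111, 131, 134, 135, 135, 137, 137, 86, 75, 77, 128, 134, 119, 51, 22, 18, 16]
201 [132, 135, 135, 135, 141, 142, 141, 88, 74, 80, 138, 142, 138, 96, 35, 18, 15]
202 [133, 133, 134, 133, 163, 168, 168, 94, 74, 94, 176, 181, 167, 115, 41, 20, 17]
203 [133, 128, 128, 123, 122, 123, 123, 83, 74, 76, 117, 195, 202, 128, 44, 23, 20]
204 [129, 123, 122, 122, 122, 122, 121, 83, 74, 76, 116, 121, 121, 101, 61, 31, 29]
205 [123, 122, 122, 122, 122, 122, 120, 82, 75, 78, 116, 121, 137, 123, 120, 93, 46]
206 [122, 122, 121, 121, 121, 121, 105, 86, 84, 89, 117, 120, 190, 133, 134, 194, 119]
207 [120, 121, 124, 121, 131, 121, 120, 113, 109, 107, 118, 119, 119, 120, 190, 170, 128]
208 [113, 120, 145, 127, 178, 147, 140, 139, 140, 139, 137, 124, 120, 121, 109, 141, 119]
209 [103, 122, 121, 139, 191, 201, 205, 207, 208, 205, 197, 147, 122, 106, 64, 88, 76]
210 [84, 108, 126, 154, 154, 119, 122, 156, 160, 156, 122, 127, 108, 94, 85, 77, 72]
211 [83, 86, 87, 92, 101, 112, 116, 121, 123, 122, 108, 99, 86, 81, 79, 77, 73]
```

Emit:
drive_tool:
  commands:
    - {"x": -0.006, "y": 0, "z": -0.002, "rx": 0, "ry": 0, "rz": 0, "gripper": 0}
    - {"x": -0.011, "y": 0, "z": -0.004, "rx": 0, "ry": 0, "rz": 0, "gripper": 0}
    - {"x": -0.013, "y": 0, "z": -0.005, "rx": 0, "ry": 0, "rz": 0, "gripper": 0}
    - {"x": -0.015, "y": 0, "z": -0.0055, "rx": 0, "ry": 0, "rz": 0, "gripper": 0}
    - {"x": -0.015, "y": 0, "z": -0.0055, "rx": 0, "ry": 0, "rz": 0, "gripper": 0}
    - {"x": -0.015, "y": 0, "z": -0.0055, "rx": 0, "ry": 0, "rz": 0, "gripper": 0}

```text
t: 14.97
tool_pos: [0.5955, 0.1448, 0.1907]
orientation: [[-0.299, 0.469, 0.831], [-0.16, -0.883, 0.441], [0.941, -0.001, 0.339]]
ft_force: [-0.8, -0.3, -0.7]
gripper_width: 0.0053
finger_force: 58.8
```

```bash
python3 -c "
from nav import *
rel()"
```

```text
t 14.97 tip-hole mm [-0.25 -0.05 -1.2 ] F [-0.8 -0.3 -0.7] w 0.0053 dir [ 0.002  -0.0003]
```

Emit:
drive_tool:
  commands:
    - {"x": -0.004, "y": 0, "z": -0.0014, "rx": 0, "ry": 0, "rz": 0, "gripper": 0}
    - {"x": -0.006, "y": 0, "z": -0.002, "rx": 0, "ry": 0, "rz": 0, "gripper": 0}
    - {"x": -0.008, "y": 0, "z": -0.003, "rx": 0, "ry": 0, "rz": 0, "gripper": 0}
    - {"x": -0.008, "y": 0, "z": -0.003, "rx": 0, "ry": 0, "rz": 0, "gripper": 0}

```text
t: 15.3
tool_pos: [0.5954, 0.1448, 0.1884]
orientation: [[-0.299, 0.469, 0.831], [-0.16, -0.883, 0.441], [0.941, -0.001, 0.339]]
ft_force: [0.1, 0.3, -0.3]
gripper_width: 0.0049
finger_force: 58.8
```

```bash
python3 -c "
from nav import *
rel()"
```

```text
t 15.3 tip-hole mm [-0.29 -0.06 -3.44] F [ 0.1  0.3 -0.3] w 0.0049 dir [ 0.0022 -0.0003]
```

Emit:
drive_tool:
  commands:
    - {"x": -0.005, "y": 0, "z": -0.0018, "rx": 0, "ry": 0, "rz": 0, "gripper": 0}
    - {"x": -0.01, "y": 0, "z": -0.0036, "rx": 0, "ry": 0, "rz": 0, "gripper": 0}
    - {"x": -0.015, "y": 0, "z": -0.0054, "rx": 0, "ry": 0, "rz": 0, "gripper": 0}
    - {"x": -0.02, "y": 0, "z": -0.007, "rx": 0, "ry": 0, "rz": 0, "gripper": 0}
    - {"x": -0.02, "y": 0, "z": -0.007, "rx": 0, "ry": 0, "rz": 0, "gripper": 0}

```text
t: 15.72
tool_pos: [0.5955, 0.1449, 0.1829]
orientation: [[-0.298, 0.469, 0.831], [-0.16, -0.883, 0.441], [0.941, -0.001, 0.339]]
ft_force: [-0.4, -0.5, -0.9]
gripper_width: 0.005
finger_force: 58.8
```

Run:
```python
from nav import *
rel()
sb=np.mean([r.camera("scene")[0].astype(float).mean(2) for _ in range(3)],0)
for row in range(201,211): print(row,sb[row,226:243].round(0).astype(int).tolist())
```

```text
t 15.72 tip-hole mm [-0.28 -0.   -8.92] F [-0.4 -0.5 -0.9] w 0.005 dir [ 0.0024 -0.0003]
201 [132, 135, 135, 135, 142, 141, 141, 89, 64, 46, 57, 31, 18, 18, 19, 23, 19]
202 [133, 140, 142, 134, 163, 168, 168, 94, 74, 94, 150, 109, 61, 26, 19, 20, 17]
203 [133, 164, 168, 130, 122, 123, 123, 83, 75, 76, 116, 195, 153, 50, 20, 19, 17]
204 [128, 123, 122, 122, 122, 122, 121, 83, 74, 76, 116, 120, 121, 57, 23, 18, 16]
205 [123, 121, 122, 122, 123, 122, 119, 81, 74, 75, 116, 121, 121, 109, 41, 18, 16]
206 [122, 121, 122, 121, 121, 120, 104, 82, 78, 70, 114, 119, 119, 93, 39, 19, 16]
207 [120, 120, 121, 120, 120, 119, 119, 111, 101, 96, 117, 119, 120, 83, 35, 20, 18]
208 [113, 118, 122, 124, 135, 139, 140, 140, 140, 139, 137, 124, 120, 120, 56, 27, 29]
209 [102, 110, 119, 139, 190, 200, 204, 207, 208, 205, 197, 147, 122, 106, 63, 52, 28]
210 [84, 108, 126, 154, 154, 119, 122, 155, 161, 155, 123, 127, 107, 94, 85, 77, 53]
```

Rod is in the hole (its visible end stays at row 206 while the hand sank 6 mm, no force). Lower 8 mm more, then let the rod slip through in a short pulse.

Emit:
drive_tool:
  commands:
    - {"x": -0.01, "y": 0, "z": -0.0036, "rx": 0, "ry": 0, "rz": 0, "gripper": 0}
    - {"x": -0.02, "y": 0, "z": -0.007, "rx": 0, "ry": 0, "rz": 0, "gripper": 0}
    - {"x": -0.028, "y": 0, "z": -0.01, "rx": 0, "ry": 0, "rz": 0, "gripper": 0}
    - {"x": -0.028, "y": 0, "z": -0.01, "rx": 0, "ry": 0, "rz": 0, "gripper": 0}
    - {"x": -0.028, "y": 0, "z": -0.01, "rx": 0, "ry": 0, "rz": 0, "gripper": 0}

```text
t: 16.28
tool_pos: [0.5955, 0.1449, 0.1756]
orientation: [[-0.298, 0.469, 0.831], [-0.16, -0.883, 0.441], [0.941, -0.002, 0.339]]
ft_force: [0.2, -0.3, 0.2]
gripper_width: 0.0048
finger_force: 58.8
```

Emit:
drive_tool:
  commands:
    - {"x": 0, "y": 0, "z": 0, "rx": 0, "ry": 0, "rz": 0, "gripper": 0.09}
    - {"x": 0, "y": 0, "z": 0, "rx": 0, "ry": 0, "rz": 0, "gripper": 0}
    - {"x": 0, "y": 0, "z": 0, "rx": 0, "ry": 0, "rz": 0, "gripper": 0}
    - {"x": 0, "y": 0, "z": 0, "rx": 0, "ry": 0, "rz": 0, "gripper": 0}
  force: 20

```text
t: 16.62
tool_pos: [0.5955, 0.1449, 0.176]
orientation: [[-0.299, 0.469, 0.831], [-0.16, -0.883, 0.441], [0.941, -0.001, 0.339]]
ft_force: [-0.4, 1.1, -0.7]
gripper_width: 0.0064
finger_force: 19.4
```

```bash
cat >> nav.py <<'E'
def foot():
    im,d,W,s=cloud("wrist"); Q=(W-s["tool_pos"])@s["orientation"]
    m=(np.hypot(W[...,0]-HOLE[0],W[...,1]-HOLE[1])<.04)&(W[...,2]>.12)&(W[...,2]<.3)&(Q[...,0]>.013)
    p=W[m]; print("above fingers: n",len(p),"zmax",np.nanmax(p[:,2]).round(4) if len(p) else None)
    if len(p): h,e=np.histogram(p[:,2],np.arange(.12,.3,.01)); print(dict(zip(e[:-1].round(2),h.tolist())))
    return im,Q,W,s
E
python3 - <<'E'
from nav import *
rel(); foot()
E
```

```text
t 16.62 tip-hole mm [ -0.19  -0.02 -15.92] F [-0.4  1.1 -0.7] w 0.0064 dir [ 0.0018 -0.0002]
above fingers: n 3337 zmax 0.2142
{np.float64(0.12): 0, np.float64(0.13): 0, np.float64(0.14): 0, np.float64(0.15): 0, np.float64(0.16): 174, np.float64(0.17): 642, np.float64(0.18): 353, np.float64(0.19): 415, np.float64(0.2): 524, np.float64(0.21): 1229, np.float64(0.22): 0, np.float64(0.23): 0, np.float64(0.24): 0, np.float64(0.25): 0, np.float64(0.26): 0, np.float64(0.27): 0, np.float64(0.28): 0}
```

Emit:
drive_tool:
  commands:
    - {"x": 0, "y": 0, "z": 0, "rx": 0, "ry": 0, "rz": 0, "gripper": 0.09}
    - {"x": 0, "y": 0, "z": 0, "rx": 0, "ry": 0, "rz": 0, "gripper": 0}
    - {"x": 0, "y": 0, "z": 0, "rx": 0, "ry": 0, "rz": 0, "gripper": 0}
    - {"x": 0, "y": 0, "z": 0, "rx": 0, "ry": 0, "rz": 0, "gripper": 0.12}
    - {"x": 0, "y": 0, "z": 0, "rx": 0, "ry": 0, "rz": 0, "gripper": 0.12}
    - {"x": 0, "y": 0, "z": 0, "rx": 0, "ry": 0, "rz": 0, "gripper": 0.12}
    - {"x": 0, "y": 0, "z": 0, "rx": 0, "ry": 0, "rz": 0, "gripper": 0.12}
  force: 20

```text
t: 17.25
tool_pos: [0.5955, 0.1449, 0.1759]
orientation: [[-0.299, 0.469, 0.831], [-0.16, -0.883, 0.441], [0.941, -0.001, 0.339]]
ft_force: [-0.5, -0.2, -0.5]
gripper_width: 0.0103
finger_force: 0.3
```

Run:
```python
from nav import *
rel(); im,Q,W,s=foot()
R0=s["orientation"]; g=s["tool_pos"]+R0@[0,0,-.022]; print("grip",g.round(4))
R1=frame(28,0.02,-1); P=np.r_[g[:2],.158]-R1@[0,0,-.022]; go(P,R1,8,s)
```

```text
t 17.25 tip-hole mm [ -0.22  -0.02 -16.02] F [-0.5 -0.2 -0.5] w 0.0103 dir [ 0.0019 -0.0003]
above fingers: n 2538 zmax 0.1896
{np.float64(0.12): 0, np.float64(0.13): 0, np.float64(0.14): 0, np.float64(0.15): 0, np.float64(0.16): 136, np.float64(0.17): 626, np.float64(0.18): 1776, np.float64(0.19): 0, np.float64(0.2): 0, np.float64(0.21): 0, np.float64(0.22): 0, np.float64(0.23): 0, np.float64(0.24): 0, np.float64(0.25): 0, np.float64(0.26): 0, np.float64(0.27): 0, np.float64(0.28): 0}
grip [0.5772 0.1351 0.1684]
d [-0.067  0.    -0.019] w [ 0.    -0.415 -0.001] end q [-0.38  0.41  2.36  2.24  1.35 -1.28] maxstep 0.06
```

Emit:
drive_tool:
  commands:
    - {"x": -0.016, "y": 0, "z": -0.005, "rx": 0, "ry": -0.1, "rz": 0, "gripper": 0.12}
    - {"x": -0.033, "y": 0, "z": -0.01, "rx": 0, "ry": -0.2, "rz": 0, "gripper": 0.12}
    - {"x": -0.05, "y": 0, "z": -0.015, "rx": 0, "ry": -0.3, "rz": 0, "gripper": 0.12}
    - {"x": -0.067, "y": 0, "z": -0.019, "rx": 0, "ry": -0.415, "rz": 0, "gripper": 0.12}
    - {"x": -0.067, "y": 0, "z": -0.019, "rx": 0, "ry": -0.415, "rz": 0, "gripper": 0.12}
    - {"x": -0.067, "y": 0, "z": -0.019, "rx": 0, "ry": -0.415, "rz": 0, "gripper": 0.12}

```text
t: 17.8
tool_pos: [0.5968, 0.1454, 0.1603]
orientation: [[-0.022, 0.469, 0.883], [-0.01, -0.883, 0.469], [1.0, 0.001, 0.024]]
ft_force: [-0.5, -0.8, -1.0]
gripper_width: 0.0098
finger_force: 0.3
```

Run:
```python
from nav import *
s=r.sense(); print(s["ft_force"].round(1)); im,Q,W,s=foot()
m=(np.hypot(W[...,0]-HOLE[0],W[...,1]-HOLE[1])<.03)&(W[...,2]>.165)&(Q[...,0]>.008); p=W[m]; c=p.mean(0); 
top=p[p[:,2]>p[:,2].max()-.006]; A=np.c_[top[:,:2]-top[:,:2].mean(0),np.ones(len(top))]; print("foot ctr",top.mean(0).round(4),"slope",np.linalg.lstsq(A,top[:,2],rcond=None)[0].round(3)); print("grip",(s["tool_pos"]+s["orientation"]@[0,0,-.022]).round(4))
```

```text
[-0.5 -0.8 -1. ]
above fingers: n 4983 zmax 0.1774
{np.float64(0.12): 0, np.float64(0.13): 0, np.float64(0.14): 0, np.float64(0.15): 0, np.float64(0.16): 0, np.float64(0.17): 4983, np.float64(0.18): 0, np.float64(0.19): 0, np.float64(0.2): 0, np.float64(0.21): 0, np.float64(0.22): 0, np.float64(0.23): 0, np.float64(0.24): 0, np.float64(0.25): 0, np.float64(0.26): 0, np.float64(0.27): 0, np.float64(0.28): 0}
foot ctr [0.5724 0.1318 0.1755] slope [0.064 0.037 0.176]
grip [0.5774 0.135  0.1597]
```

Emit:
drive_tool:
  commands:
    - {"x": -0.009, "y": 0, "z": 0, "rx": 0, "ry": 0, "rz": 0, "gripper": 0.12}
    - {"x": -0.017, "y": 0, "z": 0, "rx": 0, "ry": 0, "rz": 0, "gripper": 0.12}
    - {"x": -0.017, "y": 0, "z": 0, "rx": 0, "ry": 0, "rz": 0, "gripper": 0.12}

```text
t: 18.1
tool_pos: [0.5969, 0.1454, 0.1549]
orientation: [[-0.021, 0.47, 0.883], [-0.013, -0.883, 0.47], [1.0, -0.002, 0.025]]
ft_force: [-2.2, -1.3, 7.0]
gripper_width: 0.01
finger_force: 0.4
```

Emit:
drive_tool:
  commands:
    - {"x": 0, "y": 0, "z": 0, "rx": 0, "ry": 0, "rz": 0, "gripper": 0.3}
    - {"x": 0, "y": 0, "z": 0, "rx": 0, "ry": 0, "rz": 0, "gripper": 0.45}
    - {"x": 0, "y": 0, "z": 0, "rx": 0, "ry": 0, "rz": 0, "gripper": 0.6}
    - {"x": 0, "y": 0, "z": 0, "rx": 0, "ry": 0, "rz": 0, "gripper": 0.75}
    - {"x": 0, "y": 0, "z": 0, "rx": 0, "ry": 0, "rz": 0, "gripper": 0.75}
    - {"x": 0, "y": 0, "z": 0, "rx": 0, "ry": 0, "rz": 0, "gripper": 0.75}
    - {"x": 0, "y": 0, "z": 0, "rx": 0, "ry": 0, "rz": 0, "gripper": 0.75}
    - {"x": 0, "y": 0, "z": 0, "rx": 0, "ry": 0, "rz": 0, "gripper": 0.75}

```text
t: 18.77
tool_pos: [0.5966, 0.1454, 0.154]
orientation: [[-0.017, 0.469, 0.883], [-0.01, -0.883, 0.469], [1.0, -0.001, 0.02]]
ft_force: [-1.0, -0.0, 0.4]
gripper_width: 0.0641
finger_force: 0.0
```

```bash
cat > ft.py <<'E'
from nav import *
s=r.sense(); print(s["t"],s["ft_force"].round(1),s["gripper_width"]); im,d,W,s=cloud("wrist"); Q=(W-s["tool_pos"])@s["orientation"]
m=(np.hypot(W[...,0]-HOLE[0],W[...,1]-HOLE[1])<.045)&(W[...,2]>.13)&(W[...,2]<.2)
p=W[m]; h,e=np.histogram(p[:,2],np.arange(.13,.2,.004)); print({round(float(a),3):int(b) for a,b in zip(e,h) if b})
np.savez("last.npz",im=im,W=W,Q=Q)
E
python3 ft.py
```

```text
18.7667 [-1.  -0.   0.4] 0.06408450996594002
{0.13: 275, 0.134: 795, 0.138: 1295, 0.142: 2149, 0.146: 3740, 0.15: 366, 0.154: 430, 0.158: 756, 0.162: 1556, 0.166: 299}
```

Emit:
drive_tool:
  commands:
    - {"x": 0.006, "y": 0, "z": -0.1, "rx": 0, "ry": 0, "rz": 0, "gripper": 0.75}
    - {"x": 0.01, "y": 0, "z": -0.25, "rx": 0, "ry": 0, "rz": 0, "gripper": 0.75}
    - {"x": 0.02, "y": 0, "z": -0.4, "rx": 0, "ry": 0, "rz": 0, "gripper": 0.75}
    - {"x": 0.1, "y": 0, "z": -0.5, "rx": 0, "ry": 0, "rz": 0, "gripper": 0.75}
    - {"x": 0.2, "y": 0, "z": -0.5, "rx": 0, "ry": 0, "rz": 0, "gripper": 0.75}
    - {"x": 0.3, "y": 0, "z": -0.5, "rx": 0, "ry": 0, "rz": 0, "gripper": 0.75}
    - {"x": 0.3, "y": 0, "z": -0.5, "rx": 0, "ry": 0, "rz": 0, "gripper": 0.75}

```text
t: 19.4
tool_pos: [0.4935, 0.0804, 0.2322]
orientation: [[-0.035, 0.469, 0.883], [0.003, -0.883, 0.469], [0.999, 0.019, 0.029]]
ft_force: [1.2, 0.4, 0.6]
gripper_width: 0.0642
finger_force: 0.0
```

```bash
python3 ft.py
python3 - <<'E'
from nav import *
D=np.load("last.npz");W=D["W"]
m=(np.hypot(W[...,0]-.58,W[...,1]-.133)<.04)&(W[...,2]>.1455)&(W[...,2]<.19); p=W[m]
A=np.c_[p[:,:2]-p[:,:2].mean(0),np.ones(len(p))]; print(len(p),p.mean(0).round(4),np.linalg.lstsq(A,p[:,2],rcond=None)[0].round(4),cv2.minAreaRect((p[:,:2]*1000).astype(np.float32)))
a=cv2.resize(D["im"],(448,336)); b=cv2.resize(r.camera("scene")[0][180:230,200:266],(352,266),interpolation=cv2.INTER_CUBIC)
out=np.zeros((336,800,3),np.uint8); out[:,:448]=a; out[:266,448:]=b; cv2.imwrite("pics/fin.png",out[:,:,::-1])
E
```

```text
19.4 [1.2 0.4 0.6] 0.06423562227406936
{0.13: 212, 0.134: 235, 0.138: 340, 0.142: 545, 0.146: 888}
908 [0.576  0.1341 0.1474] [0.0056 0.0029 0.1474] ((577.5534057617188, 134.7841796875), (37.48411560058594, 36.38179397583008), 27.620819091796875)
```

View pics/fin.png

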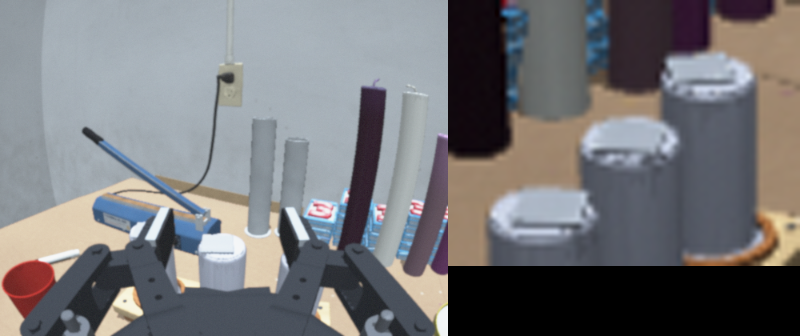

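The foot lies flat on the middle mould at (220,245), level with its neighbours (top 147 mm, slope <0.01), and the gripper is clear.

```bash
python3 -c "
from plant import r
print(r.finish_job())"
```

```text
the job is handed in; nothing more can be done
None
```

The loose wick pin is in the open (middle) mould, rod down through the wick hole with its foot lying flat, and the gripper is clear; the job is handed in at about 19 s, but the hand-in returned no verdict.

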